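# Sort the framing parts and wedge the moulding

### The job

Clear up the framing bench: put the black resin frame corner, the brass latch and the aluminium cleat each flat near the middle of the blue tray whose front tab matches it, and lay the dark moulding offcut lengthwise in the steel cradle, close along its green wall and near the end stop. When those four are in place, lay the pine wedge in the tapering gap between the moulding and the slanted steel wall, thin end first and straight side to the moulding, and drive it in until the moulding is locked tight against the green wall. Leave the pliers where they lie.

Things in the scene. Friction and masses are not known exactly. Their poses are not given: they have to be found in the camera images.
- corner: loose black resin frame corner, a flat L of two bars 20 wide, 18 high, 70 x 70 overall (mm), 60 g. Origin: centre of the 70 x 70 outline, underside (in the L's open angle); z up. One bar lies along x, centred on y = -25; the other along y, centred on x = -25, both full length. Free stretch to grip: the x bar at (8, -25), across y.
- latch: loose brass toggle latch: base plate 64 x 22, 4 thick, with a block 36 x 22 over its middle, 18 high (thin lever on top to 21 and wire loop at +x are only for show: fingers pass through), 90 g. Origin: centre of the underside; x along the length, z up. Grip across y (22 wide).
- cleat: loose silver aluminium hanging cleat, bar 80 x 24, 10 thick, with a ridge 12 wide along its +y half up to 18 high, 50 g. Origin: centre of the underside; x along the length, z up. Grip across y at the middle, low, on the 24 wide bar.
- moulding: loose dark walnut picture-frame moulding offcut, a bar 110 x 36 x 44 high with a brass line along its top, about 130 g. Origin: centre of the underside; x along the length, z up. Grip across y (36 wide) in its upper part: fingertips above the cradle's walls.
- wedge: loose pine wedge lying flat, 120 long, 24 high, 40 g. Origin: mid-length, underside, on the tail's centreline; +x to the thin end. Tail, x -60 to -20: parallel block 30 wide (y -15 to 15); grip here across y at x = -42. From x = -20 to 60 it tapers 1:5 to 14 wide: -y side straight (y = -15), +y side slopes from y = 15 to -1. Slides easily until tight: 10 to 16 N is a firm push; if it jams, push anew.
- tray_black: fixed blue parts tray, 140 x 140 outside, 25 high, walls and floor 4 thick, with a ledge (26 deep, 100 wide, 25 high) on its front bearing a black tab. Origin: centre of the 140 x 140 underside, z up; the front is local -x. The black resin corner belongs here.
- tray_brass: fixed blue parts tray, same sizes and axes as tray_black, with a brass tab on its front rim. The brass latch belongs here.
- tray_alu: fixed blue parts tray, same sizes and axes as tray_black, with a silver aluminium tab on its front rim. The aluminium cleat belongs here.
- cradle: fixed steel channel, 3 thick floor, walls 16 high; origin: underside; z up. Inside: green wall's face at y = -31; stop at x = 60; open end x = -60. Bare steel wall slants like the wedge: y = 35.4 at x = -60, 19 at x = 22, then straight. Moulding home: centre (5, -13). Wedge (x along cradle x) is tight at (-38, 20): lay it 40 short at (-78, 25), moulding up to 3 off the green wall, then push +x.
- pliers: loose chrome pliers lying flat at the bench's right, 160 long along x, 56 wide, 13 high, jaws to +x. Origin: underside, near the middle. To be left alone.

How it is judged:
By the outcome, as a careful person would: the job done as asked, in the order asked, and still so for the second after the job is handed in, with the robot touching nothing.
It also fails if it takes over 131 s, if anything falls off the work surface, if the arm or the gripper's body presses on something with over 40 N, if the wrist force passes 120 N, or if a joint passes its speed limit or range.

### The arm

A 6-joint arm with a two-finger parallel gripper is mounted at the origin on the work surface. World frame = base frame: x ahead of the robot, y to its left, z up, the work surface at z = 0. Lengths are in m, angles in rad, forces in N, time in s.
With the tool pointing down it reaches from about 0.25 to 0.8 m from the base axis. Payload 8.5 kg.
Tool frame: the origin (TCP) lies at the very end of the fingers, on their centre line; the grasp point (between the pads) lies 19 mm behind it; z points along the fingers, y is the direction in which the jaws open and shut (so a half turn about z gives the same grasp; the last joint's range is limited). The gripper opens to 85 mm and grips with 20 to 120 N. Pads are 22 mm wide; open, the fingers measure 114 mm over their backs; the gripper's body (76 mm by 85 mm) begins 54 mm behind the grasp point. The pads swing forward as they close: fully open they stand 13 mm farther back than shut.
Start: joints at [-1.135, 0.238, -0.013, 1.319, 0, 1.571], TCP at [0.222, -0.476, 0.231] pointing down, gripper open.
Joint ranges: [-2.66, 2.66], [-1.03, 1.9], [-1.14, 1.46], [-1.82, 2.27], [-1.45, 1.34], [-3.14, 3.14]. Speed limits (rad/s): [2.22, 2.22, 2.79, 3.14, 3.14, 3.14].

### API

Orientations are given as [roll, pitch, yaw] about the fixed x, y, z axes, in that order (R = Rz(yaw) Ry(pitch) Rx(roll)).
In Python, from station import monitor, cams, workorder gives the robot as it stands. The module is installed in compiled form; this text tells all that it offers.
- The arm moves only by the tool send_rows, never from a script. Its argument "moves" is a list of rows, each an object of numbers: "gripper": the opening, from 0 (shut) to 1 (fully open); "tx", "ty", "tz": the shift along the tool's x, y, z in mm; "rx", "ry", "rz": the turn, a rotation vector about the tool's x, y, z in rad. A call has 1 to 5 rows; each row is the pose to reach, as a shift and turn from the pose measured when the call began, along the tool's axes at that moment; what a row does not reach only later rows make up. A row lasts 1/12 s, in which the tool goes at most 41.7 mm and 7.16 degrees, less where a joint would pass 70% of its speed; a pose out of reach is approached as far as the arm can. A call with a gripper value outside its range is refused whole. The fingers move at their own pace and stop on an object; "squeeze" is the grip in N (left out, the last holds). Time passes only in rows, so rows that repeat a pose let the fingers close. It gives the time, the measured TCP pose, the force and the opening at its end, in the units of the state.
- monitor.state(): the state, without advancing time (a new reading comes with each control period).
- cams.camera(name): name is "side" or "top"; returns a dict with "img" (384x512x3 uint8, red, green, blue), "z_map" (384x512 float32, m along the optical axis (not along the pixel's ray), 0 where there is no reading), "K" (3x3 intrinsics, pixels), "origin" and "rotation" of the camera in the world. Camera axes: x right, y down, z forward; pixel columns grow to the right and rows downward; lengths in m; the calibration is good to about 2 mm. A picture is of the moment at which its call begins.
- workorder.close_job(): hands the job in, once; it reports no verdict.
The state is a dict: "time": time; "q": joint angles; "joint_vel": joint speeds; "joint_efforts": joint torques, N m; "tool_pos": TCP position; "tcp_rot": TCP orientation; "contact_force": force on the tool from outside, world axes, zero at the start; "moment": the same for the moment, N m; "gripper_width": opening from 0.0 (shut) to 1.0 (fully open).
Only numpy, scipy, OpenCV 4.12 (cv2) and the standard library are available. Lean on these libraries where they do the work, as an engineer would, in place of code of your own. Each camera call takes 0.05 s, during which the arm holds its last target.

## Working session

There is one attempt and no reset: what is moved stays moved. The work goes in short steps, Python scripts to look and compute and a tool call to move; the robot and the scene stay as the last step left them, time stands still between calls to the robot, and variables do not carry over. Pictures are saved under pics/ and viewed, and the job is handed in when it is done.

Besides the shell and the picture viewer there is one more tool, called after ">>>" as name(argument=value, ...), one argument or row to a line, values as JSON. send_rows: Moves the arm, as the interface text tells. Its arguments: {"type":"object","properties":{"moves":{"type":"array","items":{"type":"object","properties":{"gripper":{"type":"number"},"tx":{"type":"number"},"ty":{"type":"number"},"tz":{"type":"number"},"rx":{"type":"number"},"ry":{"type":"number"},"rz":{"type":"number"}}}},"squeeze":{"type":"number"}},"required":["moves"]}

```bash
mkdir -p pics; cat > h.py <<'E'
import numpy as np, cv2
from station import monitor, cams, workorder
def save(n,im): cv2.imwrite(f'pics/{n}.png',cv2.cvtColor(im,cv2.COLOR_RGB2BGR))
def pts(c):
    z=c['z_map']; K=c['K']; v,u=np.mgrid[:z.shape[0],:z.shape[1]]
    P=np.stack([(u-K[0,2])/K[0,0]*z,(v-K[1,2])/K[1,1]*z,z],-1)
    W=P@np.array(c['rotation']).T+np.array(c['origin']); W[z==0]=np.nan
    return W
E
python3 - <<'E'
from h import *
s=monitor.state(); print(s)
for n in ('top','side'):
    c=cams.camera(n); save(n+'0',c['img']); np.savez('pics/'+n+'0.npz',**c)
    print(n,c['K'],c['origin'],c['rotation'])
E
```

```text
{'time': 0.0, 'q': array([-1.13502152e+00,  2.38783806e-01, -1.42304524e-02,  1.31919398e+00,
       -9.72842178e-06,  1.57084259e+00]), 'joint_vel': array([ 0.000173  ,  0.00135816,  0.00055881, -0.00160498,  0.00067285,
       -0.00096632]), 'joint_efforts': array([ 6.97570576e-04, -5.38780582e+01,  3.46440089e+01,  1.83323800e-02,
       -1.08796762e-04, -1.28642586e-05]), 'tool_pos': array([ 0.22143741, -0.47557316,  0.2306853 ]), 'tcp_rot': array([-3.14018074e+00,  9.79372677e-06,  4.35728557e-01]), 'contact_force': array([-0.58435776, -0.03716454, -0.1813703 ]), 'moment': array([-0.02289341,  0.01540513,  0.02256027]), 'gripper_width': 0.998103806501718}
top [[439.80438461   0.         257.25181214]
 [  0.         439.80438461 194.22497072]
 [  0.           0.           1.        ]] [ 0.41178283 -0.07935492  1.09437173] [-3.04009222  0.0076486  -1.58302468]
side [[457.19455293   0.         256.94212233]
 [  0.         457.19455293 190.98481151]
 [  0.           0.           1.        ]] [0.48997198 1.0070412  0.85940224] [-2.22273581  0.0169715  -3.12895616]
```

```bash
cat > h.py <<'E'
import numpy as np, cv2
from scipy.spatial.transform import Rotation as R
from station import monitor, cams, workorder
def save(n,im): cv2.imwrite(f'pics/{n}.png',cv2.cvtColor(im,cv2.COLOR_RGB2BGR))
def rot(c): return R.from_euler('xyz',c['rotation']).as_matrix()
def pts(c):
    z=c['z_map']; K=c['K']; v,u=np.mgrid[:z.shape[0],:z.shape[1]]
    P=np.stack([(u-K[0,2])/K[0,0]*z,(v-K[1,2])/K[1,1]*z,z],-1)
    W=P@rot(c).T+np.array(c['origin']); W[z==0]=np.nan
    return W
def ray(c,uv,h):
    uv=np.atleast_2d(uv).astype(float);K=c['K']
    d=np.c_[(uv[:,0]-K[0,2])/K[0,0],(uv[:,1]-K[1,2])/K[1,1],np.ones(len(uv))]@rot(c).T
    o=np.array(c['origin']); return (o+d*((h-o[2])/d[:,2])[:,None])[:,:2]
E
python3 - <<'E'
from h import *
for n in ('top','side'):
    c=np.load('pics/'+n+'0.npz'); W=pts(c)
    save(n+'0b',cv2.resize(c['img'],(800,600),interpolation=cv2.INTER_CUBIC))
    z=W[...,2]; print(n,np.nanpercentile(z,[1,10,30,50,70,90,99]))
E
```

```text
top [-7.55457967e-01 -4.37030540e-03 -1.47254935e-03 -3.79116649e-05
  1.55374912e-03  1.67105854e-02  3.55525842e-01]
side [-0.75228157 -0.73969377 -0.0010225   0.00195821  0.00473035  0.20107658
  0.54917966]
```

View pics/top0b.png

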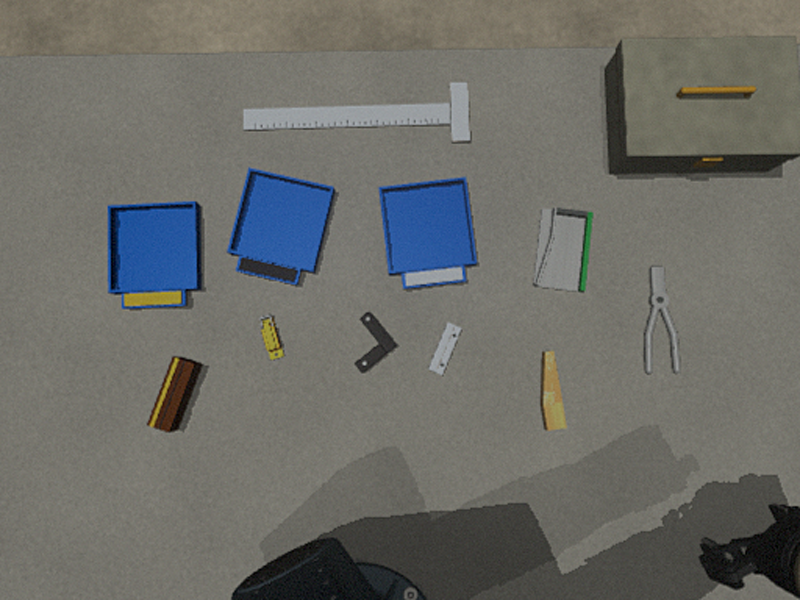

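View pics/side0b.png

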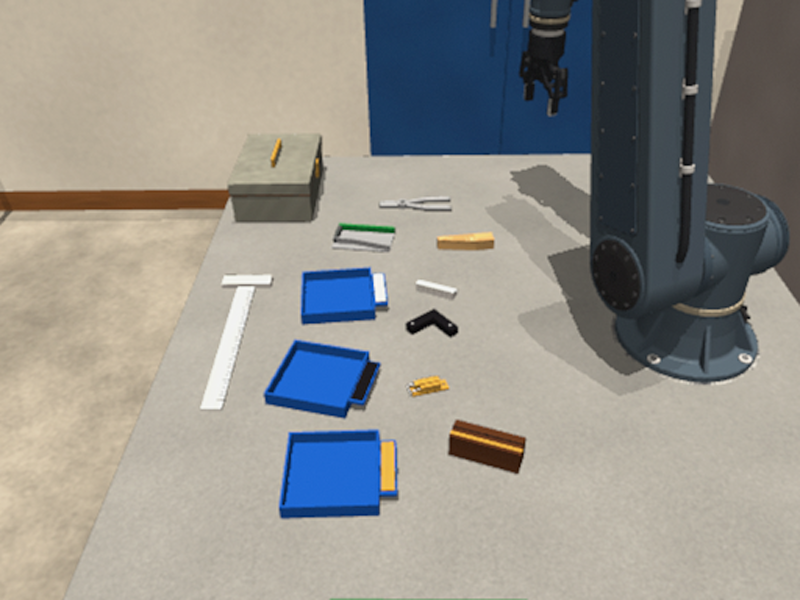

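```bash
cat > m.py <<'E'
from h import *
def boxes(c,bb,zlo,zhi,mask=None):
    # bb in 800x600 px of top pic
    W=pts(c); s=512/800
    u0,v0,u1,v1=[int(a*s) for a in bb]
    w=W[v0:v1,u0:u1].reshape(-1,3)
    k=(w[:,2]>zlo)&(w[:,2]<zhi)
    if mask is not None: k&=mask[v0:v1,u0:u1].reshape(-1)
    return w[k]
def rect(p):
    r=cv2.minAreaRect((p[:,:2]*1000).astype(np.float32)); return r
E
python3 - <<'E'
from m import *
c=np.load('pics/top0.npz')
W=pts(c)
# table zero check
for bb in ((20,330,120,500),(300,420,420,450),(580,320,630,400),(480,100,580,170)):
    w=boxes(c,bb,-.05,.05); print('table',np.median(w[:,2]),w[:,2].std())
B=dict(moulding=(135,345,215,440,.036,.06),latch=(252,308,292,368,.012,.03),corner=(348,305,402,380,.010,.03),cleat=(424,315,468,380,.005,.03),wedge=(530,340,575,438,.016,.035),pliers=(635,260,690,380,.007,.03),
cradle=(525,200,600,298,.010,.03),brass=(100,195,208,312,.017,.035),black=(220,160,340,290,.017,.035),alu=(372,170,482,292,.017,.035))
for n,b in B.items():
    w=boxes(c,b[:4],*b[4:]); r=rect(w); print(n,len(w),'z',np.percentile(w[:,2],[5,50,95]).round(4),'c',np.round(r[0],1),'sz',np.round(r[1],1),'ang',round(r[2],1),'mean',(w.mean(0)*1000).round(1))
big=np.nan_to_num(W[...,2])
v=np.clip((big)*6000,0,255).astype(np.uint8)
cv2.imwrite('pics/hm.png',cv2.resize(v[90:290],(800,312),interpolation=cv2.INTER_NEAREST))
E
```

```text
table 0.0001401851534339471 0.0020022581755779426
table -0.0005416900213286446 0.0020265792587400356
table -0.000755538952553314 0.0020409224950573455
table -0.0004475290434374779 0.0020693489335446924
moulding 750 z [0.0397 0.0439 0.0472] c [385.3 280.8] sz [ 37.5 110.1] ang 70.6 mean [385.  280.   43.7]
latch 163 z [0.0139 0.0189 0.0233] c [478.4 138.2] sz [54.7 22.5] ang 16.2 mean [473.3 135.8  18.7]
corner 399 z [0.014  0.0176 0.0209] c [462.2 -14.3] sz [69.8 69.9] ang 38.3 mean [459.8 -29.1  17.5]
cleat 321 z [0.0071 0.0135 0.0204] c [ 453.5 -142.1] sz [39.5 88.2] ang 74.5 mean [ 450.9 -138.4   13.6]
wedge 546 z [0.0197 0.0233 0.0265] c [ 383.2 -299.8] sz [119.9  31. ] ang 7.8 mean [ 376.8 -302.2   23.2]
pliers 594 z [0.0075 0.0103 0.0144] c [ 491.6 -477.7] sz [167.7  54.7] ang 1.6 mean [ 489.  -479.    10.5]
cradle 371 z [0.0114 0.0149 0.0187] c [ 607.4 -332.2] sz [ 77.7 128.7] ang 81.5 mean [ 616.9 -344.5   15.1]
brass 981 z [0.0187 0.0243 0.0279] c [604.2 321.9] sz [167.1 142.4] ang 1.9 mean [581.3 322.7  23.9]
black 904 z [0.0188 0.0242 0.0279] c [646.1 122.2] sz [141.1 166.8] ang 76.4 mean [621.5 128.6  23.9]
alu 861 z [0.0195 0.0242 0.0278] c [ 633.2 -115.2] sz [167.  140.2] ang 5.9 mean [ 606.2 -119.4   24. ]
```

View pics/hm.png

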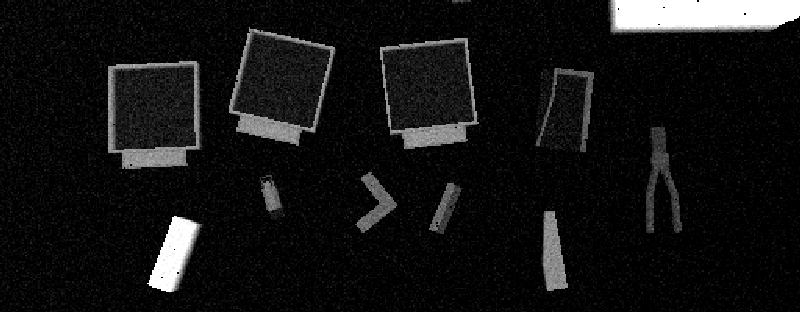

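```bash
python3 - <<'E'
from m import *
c=np.load('pics/top0.npz'); im=c['img']; hsv=cv2.cvtColor(im,cv2.COLOR_RGB2HSV)
W=pts(c); s=.64
def mk(bb,m):
    o=np.zeros(m.shape,np.uint8); u0,v0,u1,v1=[int(a*s) for a in bb]; o[v0:v1,u0:u1]=(m[v0:v1,u0:u1]*255).astype(np.uint8); return o
def blob(o):
    n,l,st,ce=cv2.connectedComponentsWithStats(o); i=1+np.argmax(st[1:,4]); return l==i
ye=(hsv[...,0]>15)&(hsv[...,0]<35)&(hsv[...,1]>120)
l=blob(mk((252,305,292,368),ye)); w=W[l]
for lo,hi in((.001,.03),(.014,.03)):
    k=(w[:,2]>lo)&(w[:,2]<hi); print('latch',k.sum(),rect(w[k]),w[k].mean(0)*1000)
br=(im.min(2)>130)
l=blob(mk((424,312,468,382),br)); w=W[l]
for lo,hi in((.004,.03),(.0145,.03),(.005,.0135)):
    k=(w[:,2]>lo)&(w[:,2]<hi); print('cleat',k.sum(),rect(w[k]),w[k].mean(0)*1000)
vv,uu=np.nonzero(l); print(rect(np.c_[ray(c,np.c_[uu,vv],.014),uu]))
gr=(hsv[...,0]>45)&(hsv[...,0]<85)&(hsv[...,1]>100)
l=blob(mk((525,200,600,300),gr)); w=W[l]; k=(w[:,2]>.012); print('green',k.sum(),rect(w[k]),w[k].mean(0)*1000)
k=w[:,2]>-1; vv,uu=np.nonzero(l); print('green z',np.percentile(w[:,2],[1,10,50,90]))
w=w[w[:,2]>.012]
vx,vy,x0,y0=cv2.fitLine((w[:,:2]*1000).astype(np.float32),cv2.DIST_L2,0,.01,.01).ravel();print('greendir',np.degrees(np.arctan2(vy,vx)),x0,y0)
# zoom crops
for n,bb in(('zc',(520,195,605,300)),('zl',(250,300,295,370)),('zk',(420,310,470,385))):
    u0,v0,u1,v1=[int(a*s) for a in bb]; save(n,cv2.resize(im[v0:v1,u0:u1],None,fx=8,fy=8,interpolation=cv2.INTER_NEAREST))
E
python3 -c "
import cv2,numpy as np
a=[cv2.imread(f'pics/{n}.png') for n in('zc','zl','zk')]
h=max(x.shape[0] for x in a)
o=np.hstack([cv2.copyMakeBorder(x,0,h-x.shape[0],0,10,0) for x in a]);print(o.shape);cv2.imwrite('pics/z.png',cv2.resize(o,(780,int(o.shape[0]*780/o.shape[1]))))"
```

```text
latch 197 ((470.5411376953125, 135.760009765625), (63.46409606933594, 21.556045532226562), 17.129365921020508) [468.20323488 134.59359674  15.1738388 ]
latch 140 ((473.66796875, 136.9443359375), (43.48996353149414, 21.541648864746094), 16.024410247802734) [472.09972953 135.78872908  19.43379792]
cleat 278 ((451.07879638671875, -138.1416473388672), (22.71024513244629, 80.05631256103516), 66.4612808227539) [ 451.44834047 -137.97486101   14.08982446]
cleat 143 ((452.8371276855469, -134.2294921875), (14.524852752685547, 79.00989532470703), 65.83016204833984) [ 453.60488365 -133.37453929   17.70987352]
cleat 124 ((450.46160888671875, -139.56838989257812), (19.57752799987793, 80.0479965209961), 66.38819122314453) [ 448.40057007 -143.31630075    9.98987661]
((451.3270568847656, -137.6618194580078), (23.388586044311523, 80.39400482177734), 66.53843688964844)
green 158 ((602.3368530273438, -365.207763671875), (8.926332473754883, 124.70697021484375), 82.00957489013672) [ 602.86368389 -365.17915641   15.39732401]
green z [nan nan nan nan]
greendir -7.6038265 602.8637 -365.17917
(544, 950, 3)
```

View pics/z.png

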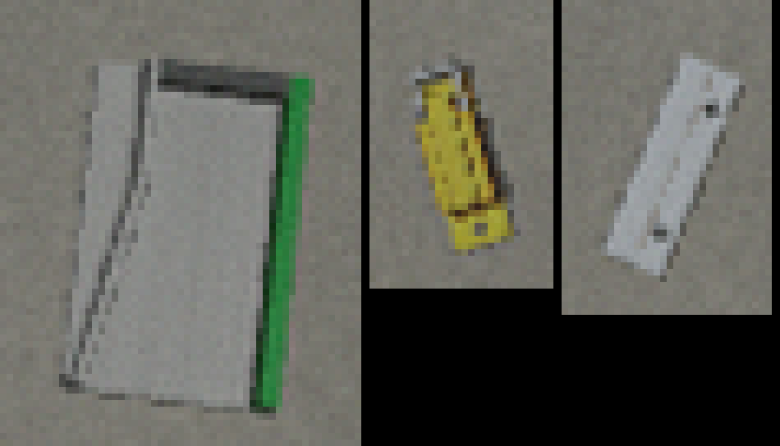

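```bash
python3 - <<'E'
from m import *
c=np.load('pics/top0.npz'); im=c['img'].astype(float)
g=np.clip((im[...,1]-np.maximum(im[...,0],im[...,2])),0,None)
g[:, :350]=0; g[:,390:]=0; g[:125]=0; g[195:]=0
print(np.sort(g[g>5])[::-8][:12])
gm=np.percentile(g[g>20],70)
a=np.clip(g/gm,0,1)
# per row subpixel centre & width
L=[];
for v in range(128,192):
    r=a[v]; 
    if r.sum()>1: L.append((v,(r*np.arange(512)).sum()/r.sum(),r.sum()))
L=np.array(L); p=ray(c,np.c_[L[:,1],L[:,0]],.016)*1000
L2=L[4:-4];P=p[4:-4]
f=np.polyfit(P[:,0],P[:,1],1); th=np.arctan(f[0]); print('yaw',np.degrees(th),'resid',np.std(P[:,1]-np.polyval(f,P[:,0])),'rows',L[0],L[-1])
pw=1.0784/439.8*1000
print('width mm',np.median(L2[:,2])*pw*np.cos(th))
t=np.array([np.cos(th),np.sin(th)]);n=np.array([-np.sin(th),np.cos(th)])
# area-based length
m=a; vv,uu=np.nonzero(m>.5); q=ray(c,np.c_[uu,vv],.016)*1000
s=q@t; print('along range',s.min(),s.max(),'n',np.median(q@n), 'fitn',np.median(P@n), 'len',a.sum()/np.median(L2[:,2])*pw/np.cos(th))
# stop/floor profile along t at mid y
n0=np.median(P@n)
for off in (20,30):
  out=[]
  W=pts(c)
  for ss in range(int(s.min())-8,int(s.max())+8,3):
    xy=(t*ss+n*(n0+off))/1000
    # project floor height 3mm
    Rm=rot(c); pc=(np.r_[xy,.003]-c['origin'])@Rm; uv=c['K']@pc; uv=uv[:2]/uv[2]
    out.append((ss,int(cv2.getRectSubPix(c['img'].astype(np.uint8)[...,1],(1,1),tuple(map(float,uv)))[0,0]),round(float(W[int(round(uv[1])),int(round(uv[0])),2]*1000))))
  print(off,out)
E
```

```text
[72. 67. 66. 65. 65. 64. 64. 64. 63. 62. 60. 59.]
yaw -6.671459651366006 resid 0.8831213261257441 rows [135.         371.15238095   1.66666667] [186.         371.76404494   1.41269841]
width mm 9.645036820084766
along range 578.2802907012081 703.0483171168265 n -292.6579786045369 fitn -288.98973683285897 len 127.57302442237427
20 [(570, 118, 0), (573, 116, 1), (576, 113, 3), (579, 127, 0), (582, 141, 2), (585, 142, 0), (588, 138, 3), (591, 139, 2), (594, 138, 5), (597, 136, 1), (600, 138, 1), (603, 135, 1), (606, 137, 3), (609, 139, 0), (612, 138, 5), (615, 138, 4), (618, 139, 4), (621, 137, 3), (624, 139, 0), (627, 138, 7), (630, 138, 4), (633, 138, 5), (636, 133, 2), (639, 139, 0), (642, 138, 2), (645, 136, 1), (648, 136, 1), (651, 137, 5), (654, 137, 4), (657, 137, 1), (660, 132, 3), (663, 137, 3), (666, 136, 5), (669, 135, 5), (672, 137, 5), (675, 134, 1), (678, 134, -1), (681, 133, 3), (684, 134, 1), (687, 134, 5), (690, 137, 4), (693, 137, 1), (696, 129, 2), (699, 62, 4), (702, 56, 17), (705, 71, 12), (708, 84, 15)]
30 [(570, 125, -2), (573, 126, -4), (576, 101, 1), (579, 122, 5), (582, 140, 5), (585, 138, 2), (588, 138, 4), (591, 138, 5), (594, 139, 2), (597, 137, 0), (600, 136, 4), (603, 139, 5), (606, 138, 3), (609, 136, -1), (612, 136, 3), (615, 138, 2), (618, 136, 3), (621, 136, 4), (624, 139, 2), (627, 137, 4), (630, 138, 4), (633, 136, 3), (636, 139, 4), (639, 138, 1), (642, 136, 4), (645, 138, 3), (648, 135, 3), (651, 134, 2), (654, 136, 3), (657, 136, 3), (660, 135, 6), (663, 134, 5), (666, 135, 5), (669, 135, 2), (672, 136, 1), (675, 134, 5), (678, 135, 3), (681, 135, 3), (684, 133, 5), (687, 135, -1), (690, 134, 0), (693, 136, 3), (696, 125, 2), (699, 69, 13), (702, 65, 14), (705, 77, 18), (708, 80, 12)]
```

```bash
python3 - <<'E'
from m import *
c=np.load('pics/top0.npz'); im=c['img'].astype(float)
g=(im[...,1]-np.maximum(im[...,0],im[...,2]))/60
Le=[];Ri=[]
for v in range(139,183):
    r=g[v,350:392]; k=np.nonzero(r>.5)[0]
    if len(k)==0: continue
    a,b=k[0],k[-1]
    Le.append((350+a-(r[a]-.5)/(r[a]-r[a-1]),v)); Ri.append((350+b+(r[b]-.5)/(r[b]-r[b+1]),v))
for nm,E in(('inner',Le),('outer',Ri)):
    p=ray(c,E,.016)*1000
    vx,vy,x0,y0=cv2.fitLine(p.astype(np.float32),cv2.DIST_HUBER,0,.01,.01).ravel()
    th=np.arctan2(vy,vx)if vx>0 else np.arctan2(-vy,-vx); n=np.array([-np.sin(th),np.cos(th)]); d=p@n
    print(nm,np.degrees(th),x0,y0,'n',d.mean(),d.std())
# fix yaw
th=np.radians(-7.3); 
for thd in(-6.7,-7,-7.3,-7.6):
    th=np.radians(thd);n=np.array([-np.sin(th),np.cos(th)]);t=np.array([np.cos(th),np.sin(th)])
    print(thd,[( (ray(c,E,.016)*1000@n).mean(),(ray(c,E,.016)*1000@n).std()) for E in(Le,Ri)])
# side view too
s=np.load('pics/side0.npz'); im=s['img'].astype(float); g=(im[...,1]-np.maximum(im[...,0],im[...,2]))
u0,v0,u1,v1=205,135,262,168
save('sc',cv2.resize(s['img'][v0:v1,u0:u1],None,fx=12,fy=12,interpolation=cv2.INTER_NEAREST))
k=np.zeros(g.shape,bool);k[v0:v1,u0:u1]=g[v0:v1,u0:u1]>25
v,u=np.nonzero(k);p=ray(s,np.c_[u,v],.016)*1000; print('side green',rect(p), len(p))
E
```

```text
inner -7.7771635 602.1044 -360.39978 n -275.60760007120825 0.2928671459553485
outer -7.799116 606.27454 -369.868 n -284.24828310928075 0.287662472014735
-6.7 [(np.float64(-287.6905273205153), np.float64(0.6713475839233671)), (np.float64(-296.5978407835949), np.float64(0.694798801301518))]
-7 [(np.float64(-284.335354891409), np.float64(0.5251372889927656)), (np.float64(-293.2377098373891), np.float64(0.5460701629417503))]
-7.3 [(np.float64(-280.97238726491753), np.float64(0.3967555458058802)), (np.float64(-289.86953963124023), np.float64(0.4125853367736804))]
-7.6 [(np.float64(-277.601716638497), np.float64(0.3092861617073433)), (np.float64(-286.4934225052358), np.float64(0.3144225166812202))]
side green ((600628.875, -362391.09375), (28350.6875, 128186.8046875), 82.084716796875) 151
```

View pics/sc.png

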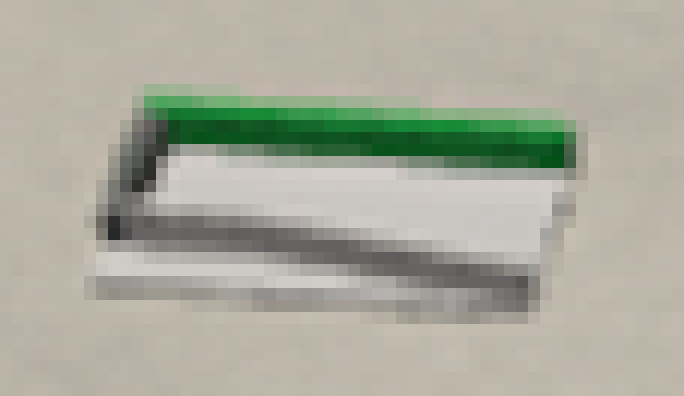

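```bash
python3 - <<'E'
from m import *
c=np.load('pics/top0.npz'); im=c['img']
th=np.radians(-7.79);n=np.array([-np.sin(th),np.cos(th)]);t=np.array([np.cos(th),np.sin(th)])
P0=np.array([602.1,-360.4]); 
n0=P0@n+31   # y=0 if inner edge is right
# t center: floor s range with this yaw
Rm=rot(c)
def px(s,y,z):
    xy=(t*s+n*(n0+y))/1000
    pc=(np.r_[xy,z]-c['origin'])@Rm; uv=c['K']@pc; return uv[:2]/uv[2]
def val(s,y,z):
    return [int(x) for x in cv2.getRectSubPix(im,(1,1),tuple(map(float,px(s,y,z))))[0,0]] 
for y in(-20,-10,0,10):
    r=[(s,val(s,y,.003)[1]) for s in np.arange(625,645,1.)]; e=[(s,val(s,y,.003)[1]) for s in np.arange(740,775,1.5)]
    s_=[x for x,_ in r]
    print(y,r,'\n  ',e)
E
```

```text
-20 [(np.float64(625.0), 139), (np.float64(626.0), 139), (np.float64(627.0), 139), (np.float64(628.0), 140), (np.float64(629.0), 141), (np.float64(630.0), 141), (np.float64(631.0), 140), (np.float64(632.0), 139), (np.float64(633.0), 139), (np.float64(634.0), 139), (np.float64(635.0), 139), (np.float64(636.0), 141), (np.float64(637.0), 144), (np.float64(638.0), 144), (np.float64(639.0), 141), (np.float64(640.0), 140), (np.float64(641.0), 139), (np.float64(642.0), 138), (np.float64(643.0), 137), (np.float64(644.0), 137)] 
   [(np.float64(740.0), 117), (np.float64(741.5), 117), (np.float64(743.0), 117), (np.float64(744.5), 116), (np.float64(746.0), 116), (np.float64(747.5), 118), (np.float64(749.0), 119), (np.float64(750.5), 120), (np.float64(752.0), 118), (np.float64(753.5), 116), (np.float64(755.0), 116), (np.float64(756.5), 117), (np.float64(758.0), 119), (np.float64(759.5), 119), (np.float64(761.0), 118), (np.float64(762.5), 119), (np.float64(764.0), 121), (np.float64(765.5), 119), (np.float64(767.0), 118), (np.float64(768.5), 119), (np.float64(770.0), 120), (np.float64(771.5), 121)
[... 2812 characters left out ...]
oat64(642.0), 136), (np.float64(643.0), 137), (np.float64(644.0), 138)] 
   [(np.float64(740.0), 120), (np.float64(741.5), 121), (np.float64(743.0), 122), (np.float64(744.5), 120), (np.float64(746.0), 121), (np.float64(747.5), 121), (np.float64(749.0), 118), (np.float64(750.5), 117), (np.float64(752.0), 120), (np.float64(753.5), 122), (np.float64(755.0), 123), (np.float64(756.5), 125), (np.float64(758.0), 126), (np.float64(759.5), 122), (np.float64(761.0), 120), (np.float64(762.5), 120), (np.float64(764.0), 119), (np.float64(765.5), 119), (np.float64(767.0), 118), (np.float64(768.5), 118), (np.float64(770.0), 120), (np.float64(771.5), 120), (np.float64(773.0), 119), (np.float64(774.5), 118)]
```

```bash
python3 - <<'E'
from m import *
c=np.load('pics/top0.npz'); im=c['img']
th=np.radians(-7.79);n=np.array([-np.sin(th),np.cos(th)]);t=np.array([np.cos(th),np.sin(th)])
n0=np.array([602.1,-360.4])@n+31; Rm=rot(c)
def G(s,y,z):
    xy=(t*s+n*(n0+y))/1000
    pc=(np.r_[xy,z]-c['origin'])@Rm; uv=c['K']@pc; uv=uv[:2]/uv[2]
    return int(cv2.getRectSubPix(im,(1,1),tuple(map(float,uv)))[0,0][0])  # red
for y in(-20,-5,10):
    print('near',y,[(s,G(s,y,.003)) for s in range(574,596,2)]);print('  stop',[(s,G(s,y,.003)) for s in range(694,718,2)],'z16',[(s,G(s,y,.016)) for s in range(694,718,2)])
for s in(600,620,680,690):
    print('steel',s,[(y,G(s,y,.016)) for y in range(10,46,2)],'\n  green',[(y,G(s,y,.016)) for y in range(-46,-20,2)])
print('n0',n0)
E
```

```text
near -20 [(574, 121), (576, 123), (578, 126), (580, 119), (582, 115), (584, 133), (586, 143), (588, 141), (590, 139), (592, 140), (594, 137)]
  stop [(694, 136), (696, 135), (698, 137), (700, 124), (702, 90), (704, 46), (706, 54), (708, 65), (710, 69), (712, 65), (714, 90), (716, 109)] z16 [(694, 138), (696, 144), (698, 97), (700, 58), (702, 46), (704, 65), (706, 74), (708, 68), (710, 86), (712, 115), (714, 121), (716, 122)]
near -5 [(574, 122), (576, 128), (578, 129), (580, 120), (582, 98), (584, 119), (586, 132), (588, 136), (590, 135), (592, 138), (594, 137)]
  stop [(694, 128), (696, 131), (698, 135), (700, 133), (702, 91), (704, 49), (706, 43), (708, 67), (710, 73), (712, 76), (714, 100), (716, 124)] z16 [(694, 135), (696, 137), (698, 108), (700, 64), (702, 31), (704, 63), (706, 71), (708, 71), (710, 80), (712, 113), (714, 124), (716, 124)]
near 10 [(574, 121), (576, 122), (578, 123), (580, 125), (582, 117), (584, 121), (586, 130), (588, 135), (590, 132), (592, 135), (594, 136)]
  stop [(694, 134), (696, 137), (698, 137), (700, 143), (702, 105), (704, 63), (706, 43), (708, 62), 
[... 982 characters left out ...]
8, 135), (20, 137), (22, 87), (24, 103), (26, 126), (28, 137), (30, 136), (32, 135), (34, 137), (36, 136), (38, 134), (40, 132), (42, 112), (44, 114)] 
  green [(-46, 119), (-44, 122), (-42, 115), (-40, 79), (-38, 48), (-36, 39), (-34, 36), (-32, 32), (-30, 34), (-28, 114), (-26, 136), (-24, 138), (-22, 134)]
steel 690 [(10, 135), (12, 134), (14, 133), (16, 137), (18, 131), (20, 124), (22, 95), (24, 84), (26, 122), (28, 136), (30, 140), (32, 137), (34, 135), (36, 138), (38, 135), (40, 123), (42, 117), (44, 118)] 
  green [(-46, 118), (-44, 124), (-42, 131), (-40, 93), (-38, 55), (-36, 36), (-34, 46), (-32, 32), (-30, 61), (-28, 102), (-26, 131), (-24, 138), (-22, 135)]
n0 -244.46382208373336
```

```bash
cat > go.py <<'E'
import sys
from h import *
def calc(x,y,z,yaw,st=None):
    st=st or monitor.state(); p=np.array(st['tool_pos'])*1000; Rc=R.from_euler('xyz',st['tcp_rot'])
    Rt=R.from_euler('xyz',[np.pi,0,np.radians(yaw)])
    d=Rc.inv().apply(np.array([x,y,z])-p); rv=(Rc.inv()*Rt).as_rotvec()
    print('t',d.round(1),'r',rv.round(3),'| rows',round(np.linalg.norm(d)/41.7,1),round(np.degrees(np.linalg.norm(rv))/7.16,1))
if __name__=='__main__':
    a=[float(v) for v in sys.argv[1:]]
    for i in range(0,len(a),4): calc(*a[i:i+4])
    s=monitor.state();print(s['time'],s['tool_pos'],s['tcp_rot'],s['contact_force'],s['gripper_width'])
E
python3 go.py 484 -29 120 38.3 484 -29 4 38.3
```

```text
t [ 426.5 -293.9  111.1] r [-0.001 -0.    -0.233] | rows 12.7 1.9
t [ 426.5 -293.8  227.1] r [-0.001 -0.    -0.233] | rows 13.6 1.9
0.1 [ 0.22144998 -0.47561523  0.23074602] [-3.14033208e+00  3.88465609e-06  4.35750061e-01] [-1.05872697 -0.18800353 -0.7507462 ] 0.9991296919474504
```

>>> send_rows(
  moves=[
    {"tx": 42, "ty": -29, "tz": 11, "rz": -0.1, "gripper": 0.6},
    {"tx": 84, "ty": -58, "tz": 22, "rz": -0.233, "gripper": 0.6},
    {"tx": 118, "ty": -81, "tz": 30, "rz": -0.233, "gripper": 0.6},
    {"tx": 152, "ty": -105, "tz": 40, "rz": -0.233, "gripper": 0.6},
    {"tx": 186, "ty": -128, "tz": 50, "rz": -0.233, "gripper": 0.6},
  ],
)

```text
validation failed for argument at $.mo...
```

```bash
python3 go.py 484 -29 120 38.3
```

```text
t [ 426.5 -293.9  111.1] r [-0.001 -0.    -0.233] | rows 12.7 1.9
0.1 [ 0.22144998 -0.47561523  0.23074602] [-3.14033208e+00  3.88465609e-06  4.35750061e-01] [-1.05872697 -0.18800353 -0.7507462 ] 0.9991296919474504
```

>>> send_rows(
  moves=[
    {"tx": 40, "ty": -28, "tz": 10, "rx": 0, "ry": 0, "rz": -0.1, "gripper": 0.6},
  ],
)

```text
time: 0.18
tool_pos: [0.2408, -0.4448, 0.2228]
tcp_rot: [3.14, 0.002, 0.53]
contact_force: [1.2, 0.6, 0.3]
gripper_width: 0.873
```

>>> send_rows(
  moves=[
    {"tx": 40, "ty": -28, "tz": 10, "rx": 0, "ry": 0, "rz": -0.1, "gripper": 0.6},
    {"tx": 80, "ty": -50, "tz": 20, "rx": 0, "ry": 0, "rz": -0.13, "gripper": 0.6},
    {"tx": 118, "ty": -76, "tz": 30, "rx": 0, "ry": 0, "rz": -0.13, "gripper": 0.6},
    {"tx": 152, "ty": -100, "tz": 40, "rx": 0, "ry": 0, "rz": -0.13, "gripper": 0.6},
    {"tx": 190, "ty": -130, "tz": 50, "rx": 0, "ry": 0, "rz": -0.13, "gripper": 0.6},
  ],
)

```text
time: 0.6
tool_pos: [0.3306, -0.2559, 0.1765]
tcp_rot: [3.14, 0.002, 0.66]
contact_force: [1.1, 1.0, 0.7]
gripper_width: 0.602
```

```bash
python3 go.py 484 -29 120 38.3
```

```text
t [260.4 -85.3  55.9] r [ 0.002  0.002 -0.009] | rows 6.7 0.1
0.6 [ 0.33059363 -0.25593928  0.17649971] [3.14001226e+00 1.69297415e-03 6.59925429e-01] [1.07478203 1.00335954 0.73455911] 0.6016045123323508
```

>>> send_rows(
  moves=[
    {"tx": 150, "ty": -50, "tz": 30, "rx": 0, "ry": 0, "rz": 0, "gripper": 0.6},
    {"tx": 260, "ty": -85, "tz": 56, "rx": 0.002, "ry": 0.002, "rz": -0.009, "gripper": 0.6},
    {"tx": 260, "ty": -85, "tz": 56, "rx": 0.002, "ry": 0.002, "rz": -0.009, "gripper": 0.6},
    {"tx": 260, "ty": -85, "tz": 56, "rx": 0.002, "ry": 0.002, "rz": -0.009, "gripper": 0.6},
    {"tx": 260, "ty": -85, "tz": 56, "rx": 0.002, "ry": 0.002, "rz": -0.009, "gripper": 0.6},
  ],
)

```text
time: 1.02
tool_pos: [0.4447, -0.0864, 0.1345]
tcp_rot: [-3.141, -0.0, 0.669]
contact_force: [1.0, -1.5, -0.1]
gripper_width: 0.6
```

```bash
python3 go.py 484 -29 5 38.3
```

```text
t [ 66.4 -20.6 129.5] r [-0.    -0.     0.001] | rows 3.5 0.0
1.0167 [ 0.44470077 -0.08640749  0.13450943] [-3.14135965e+00 -3.51884611e-04  6.68977449e-01] [ 0.97455333 -1.47028491 -0.0874429 ] 0.6004185527796418
```

>>> send_rows(
  moves=[
    {"tx": 40, "ty": -12, "tz": 10, "rx": 0, "ry": 0, "rz": 0, "gripper": 0.6},
    {"tx": 66.4, "ty": -20.6, "tz": 35, "rx": 0, "ry": 0, "rz": 0, "gripper": 0.6},
    {"tx": 66.4, "ty": -20.6, "tz": 75, "rx": 0, "ry": 0, "rz": 0, "gripper": 0.6},
    {"tx": 66.4, "ty": -20.6, "tz": 100, "rx": 0, "ry": 0, "rz": 0, "gripper": 0.6},
    {"tx": 66.4, "ty": -20.6, "tz": 105, "rx": 0, "ry": 0, "rz": 0, "gripper": 0.6},
  ],
)

```text
time: 1.43
tool_pos: [0.481, -0.0281, 0.0255]
tcp_rot: [-3.137, 0.005, 0.671]
contact_force: [-0.5, -0.2, 0.2]
gripper_width: 0.6
```

```bash
python3 go.py 484 -29 5 38.3; python3 - <<'E'
from h import *
c=cams.camera('side'); save('s1',cv2.resize(c['img'][150:250,200:340],(800,571),interpolation=cv2.INTER_CUBIC))
E
```

```text
t [ 1.9  2.7 20.4] r [-0.005  0.005  0.002] | rows 0.5 0.1
1.4333 [ 0.4809849  -0.02805084  0.02545682] [-3.13658505  0.00498917  0.67063473] [-0.52064157 -0.22365082  0.22458651] 0.6003858475894338
```

View pics/s1.png

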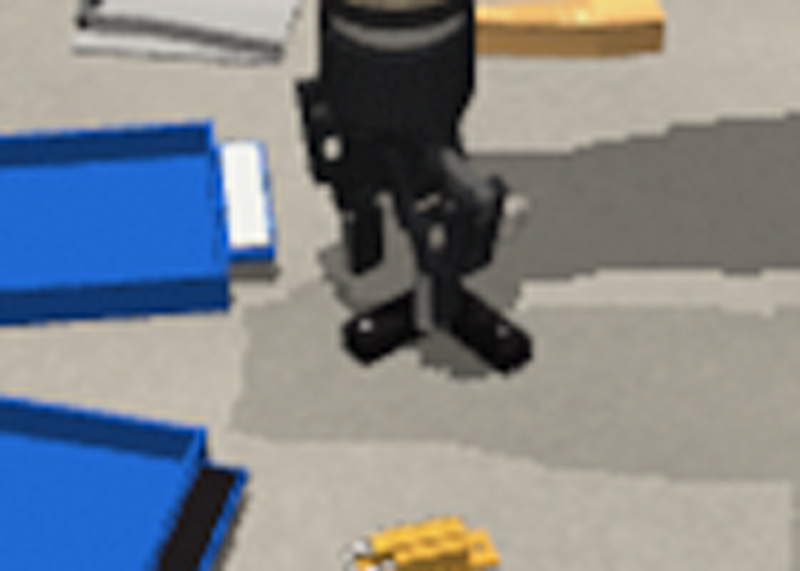

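>>> send_rows(
  moves=[
    {"tx": 1.9, "ty": 2.7, "tz": 20.4, "rx": -0.005, "ry": 0.005, "rz": 0, "gripper": 0.6},
    {"tx": 1.9, "ty": 2.7, "tz": 20.4, "rx": -0.005, "ry": 0.005, "rz": 0, "gripper": 0.0},
    {"tx": 1.9, "ty": 2.7, "tz": 20.4, "rx": -0.005, "ry": 0.005, "rz": 0, "gripper": 0.0},
    {"tx": 1.9, "ty": 2.7, "tz": 20.4, "rx": -0.005, "ry": 0.005, "rz": 0, "gripper": 0.0},
    {"tx": 1.9, "ty": 2.7, "tz": 20.4, "rx": -0.005, "ry": 0.005, "rz": 0, "gripper": 0.0},
  ],
  squeeze=40,
)

```text
time: 1.9
tool_pos: [0.4855, -0.0298, 0.0079]
tcp_rot: [3.139, -0.002, 0.669]
contact_force: [-0.1, -0.1, 0.2]
gripper_width: 0.217
```

>>> send_rows(
  moves=[
    {"tx": 0, "ty": 0, "tz": 0, "rx": 0, "ry": 0, "rz": 0, "gripper": 0.0},
    {"tx": 0, "ty": 0, "tz": -25, "rx": 0, "ry": 0, "rz": 0, "gripper": 0.0},
    {"tx": 0, "ty": 0, "tz": -60, "rx": 0, "ry": 0, "rz": 0, "gripper": 0.0},
    {"tx": 0, "ty": 0, "tz": -75, "rx": 0, "ry": 0, "rz": 0, "gripper": 0.0},
  ],
)

```text
time: 2.23
tool_pos: [0.4866, -0.0299, 0.0868]
tcp_rot: [3.137, -0.005, 0.669]
contact_force: [0.7, -0.3, -0.5]
gripper_width: 0.222
```

```bash
python3 go.py 484 -29 5 38.3; python3 - <<'E'
import numpy as np
a=np.radians(38.3);o=np.array([8*np.cos(a)+25*np.sin(a),8*np.sin(a)-25*np.cos(a)]);print(np.array([658.7,119.1])+o)
E
python3 go.py 680.5 104.5 80 38.3
```

```text
t [-1.9 -2.7 81.8] r [ 0.005 -0.005  0.   ] | rows 2.0 0.1
2.2333 [ 0.48659772 -0.02994266  0.08678691] [ 3.13685895 -0.00529228  0.66892913] [ 0.73027206 -0.27757513 -0.5020713 ] 0.2217498827767783
[680.47268676 104.43882299]
t [235.4  14.7   8.1] r [ 0.005 -0.005  0.   ] | rows 5.7 0.1
2.2333 [ 0.48659772 -0.02994266  0.08678691] [ 3.13685895 -0.00529228  0.66892913] [ 0.73027206 -0.27757513 -0.5020713 ] 0.2217498827767783
```

>>> send_rows(
  moves=[
    {"tx": 41, "ty": 3, "tz": 0, "rx": 0, "ry": 0, "rz": 0, "gripper": 0.0},
    {"tx": 120, "ty": 8, "tz": 3, "rx": 0, "ry": 0, "rz": 0, "gripper": 0.0},
    {"tx": 235, "ty": 14, "tz": 8, "rx": 0, "ry": 0, "rz": 0, "gripper": 0.0},
    {"tx": 235, "ty": 14.7, "tz": 8, "rx": 0.005, "ry": -0.005, "rz": 0, "gripper": 0.0},
    {"tx": 235, "ty": 14.7, "tz": 8, "rx": 0.005, "ry": -0.005, "rz": 0, "gripper": 0.0},
  ],
)

```text
time: 2.65
tool_pos: [0.6585, 0.0892, 0.0823]
tcp_rot: [3.141, -0.001, 0.669]
contact_force: [0.2, 0.3, 0.1]
gripper_width: 0.219
```

```bash
python3 go.py 680.5 104.5 14 38.3
```

```text
t [26.7  1.7 68.3] r [ 0.    -0.001  0.   ] | rows 1.8 0.0
2.65 [0.65845563 0.08922307 0.08228296] [ 3.14117796e+00 -1.39244430e-03  6.68727450e-01] [0.17111739 0.25039888 0.08879786] 0.2190096047361481
```

>>> send_rows(
  moves=[
    {"tx": 26.7, "ty": 1.7, "tz": 5, "rx": 0, "ry": 0, "rz": 0, "gripper": 0.0},
    {"tx": 26.7, "ty": 1.7, "tz": 40, "rx": 0, "ry": 0, "rz": 0, "gripper": 0.0},
    {"tx": 26.7, "ty": 1.7, "tz": 64, "rx": 0, "ry": 0, "rz": 0, "gripper": 0.0},
    {"tx": 26.7, "ty": 1.7, "tz": 64, "rx": 0, "ry": 0, "rz": 0, "gripper": 0.0},
    {"tx": 26.7, "ty": 1.7, "tz": 64, "rx": 0, "ry": 0, "rz": 0, "gripper": 0.0},
  ],
)

```text
time: 3.07
tool_pos: [0.6794, 0.1043, 0.0178]
tcp_rot: [-3.141, 0.001, 0.669]
contact_force: [0.1, -0.6, 0.1]
gripper_width: 0.218
```

>>> send_rows(
  moves=[
    {"tx": 0, "ty": 0, "tz": 3, "rx": 0, "ry": 0, "rz": 0, "gripper": 0.0},
    {"tx": 0, "ty": 0, "tz": 6, "rx": 0, "ry": 0, "rz": 0, "gripper": 0.0},
    {"tx": 0, "ty": 0, "tz": 8, "rx": 0, "ry": 0, "rz": 0, "gripper": 0.0},
    {"tx": 0, "ty": 0, "tz": 8, "rx": 0, "ry": 0, "rz": 0, "gripper": 0.0},
  ],
)

```text
time: 3.4
tool_pos: [0.6804, 0.1042, 0.012]
tcp_rot: [3.141, -0.002, 0.668]
contact_force: [-1.1, -0.3, 5.4]
gripper_width: 0.216
```

>>> send_rows(
  moves=[
    {"tx": 0, "ty": 0, "tz": 0, "rx": 0, "ry": 0, "rz": 0, "gripper": 0.45},
    {"tx": 0, "ty": 0, "tz": 0, "rx": 0, "ry": 0, "rz": 0, "gripper": 0.45},
    {"tx": 0, "ty": 0, "tz": -15, "rx": 0, "ry": 0, "rz": 0, "gripper": 0.45},
    {"tx": 0, "ty": 0, "tz": -50, "rx": 0, "ry": 0, "rz": 0, "gripper": 0.45},
    {"tx": 0, "ty": 0, "tz": -80, "rx": 0, "ry": 0, "rz": 0, "gripper": 0.55},
  ],
)

```text
time: 3.82
tool_pos: [0.6796, 0.1039, 0.0928]
tcp_rot: [-3.141, -0.0, 0.668]
contact_force: [0.8, 0.4, 0.8]
gripper_width: 0.547
```

```bash
python3 go.py 470.5 135.8 80 17
```

```text
t [-144.4 -154.5   12.8] r [-0.    -0.     0.371] | rows 5.1 3.0
3.8167 [0.67956412 0.10391164 0.09276953] [-3.14129518e+00 -1.34456615e-04  6.68131778e-01] [0.75205533 0.36563461 0.79501692] 0.546880907219524
```

>>> send_rows(
  moves=[
    {"tx": -20, "ty": -20, "tz": -5, "rx": 0, "ry": 0, "rz": 0.1, "gripper": 0.6},
    {"tx": -50, "ty": -50, "tz": -5, "rx": 0, "ry": 0, "rz": 0.2, "gripper": 0.6},
    {"tx": -144.4, "ty": -154.5, "tz": 0, "rx": 0, "ry": 0, "rz": 0.371, "gripper": 0.6},
    {"tx": -144.4, "ty": -154.5, "tz": 5, "rx": 0, "ry": 0, "rz": 0.371, "gripper": 0.6},
    {"tx": -144.4, "ty": -154.5, "tz": 10, "rx": 0, "ry": 0, "rz": 0.371, "gripper": 0.6},
  ],
)

```text
time: 4.23
tool_pos: [0.4863, 0.1329, 0.0866]
tcp_rot: [-3.141, -0.002, 0.293]
contact_force: [0.0, 1.2, 0.1]
gripper_width: 0.598
```

```bash
python3 go.py 470.5 135.8 25 17
```

```text
t [-14.4  -7.3  61.5] r [-0.    -0.002 -0.003] | rows 1.5 0.0
4.2333 [0.48627555 0.13294162 0.08657859] [-3.14121006e+00 -2.34294456e-03  2.93260301e-01] [0.02826167 1.22543166 0.13581888] 0.5975261617958887
```

>>> send_rows(
  moves=[
    {"tx": -14.4, "ty": -7.3, "tz": 10, "rx": 0, "ry": 0, "rz": 0, "gripper": 0.6},
    {"tx": -14.4, "ty": -7.3, "tz": 40, "rx": 0, "ry": 0, "rz": 0, "gripper": 0.6},
    {"tx": -14.4, "ty": -7.3, "tz": 65, "rx": 0, "ry": 0, "rz": 0, "gripper": 0.6},
    {"tx": -14.4, "ty": -7.3, "tz": 80, "rx": 0, "ry": 0, "rz": 0, "gripper": 0.6},
    {"tx": -14.4, "ty": -7.3, "tz": 80, "rx": 0, "ry": 0, "rz": 0, "gripper": 0.6},
  ],
)

```text
time: 4.65
tool_pos: [0.4686, 0.1354, 0.0045]
tcp_rot: [-3.141, 0.001, 0.293]
contact_force: [-0.8, -0.1, 0.7]
gripper_width: 0.598
```

>>> send_rows(
  moves=[
    {"tx": 0, "ty": 0, "tz": 1, "rx": 0, "ry": 0, "rz": 0, "gripper": 0.0},
    {"tx": 0, "ty": 0, "tz": 1, "rx": 0, "ry": 0, "rz": 0, "gripper": 0.0},
    {"tx": 0, "ty": 0, "tz": 1, "rx": 0, "ry": 0, "rz": 0, "gripper": 0.0},
    {"tx": 0, "ty": 0, "tz": 1, "rx": 0, "ry": 0, "rz": 0, "gripper": 0.0},
  ],
)

```text
time: 4.98
tool_pos: [0.4695, 0.1355, 0.0045]
tcp_rot: [-3.141, -0.0, 0.293]
contact_force: [0.3, -0.6, 2.5]
gripper_width: 0.247
```

>>> send_rows(
  moves=[
    {"tx": 0, "ty": 0, "tz": -20, "rx": 0, "ry": 0, "rz": 0, "gripper": 0.0},
    {"tx": 0, "ty": 0, "tz": -60, "rx": 0, "ry": 0, "rz": 0, "gripper": 0.0},
    {"tx": 0, "ty": 0, "tz": -85, "rx": 0, "ry": 0, "rz": 0, "gripper": 0.0},
  ],
)

```text
time: 5.23
tool_pos: [0.4699, 0.1356, 0.0923]
tcp_rot: [-3.141, -0.002, 0.293]
contact_force: [1.1, -0.1, -0.3]
gripper_width: 0.245
```

```bash
python3 go.py 617.2 322.3 90 17
```

```text
t [ 194.9 -136.2    2.8] r [-0.    -0.002 -0.004] | rows 5.7 0.0
5.2333 [0.46994391 0.13557783 0.09234157] [-3.14117920e+00 -2.04256452e-03  2.93112724e-01] [ 1.14561481 -0.13763248 -0.32848409] 0.24525882913156166
```

>>> send_rows(
  moves=[
    {"tx": 32, "ty": -22, "tz": 0, "rx": 0, "ry": 0, "rz": 0, "gripper": 0.0},
    {"tx": 195, "ty": -136, "tz": 0, "rx": 0, "ry": 0, "rz": 0, "gripper": 0.0},
    {"tx": 195, "ty": -136, "tz": 2, "rx": 0, "ry": 0, "rz": 0, "gripper": 0.0},
    {"tx": 195, "ty": -136, "tz": 2, "rx": 0, "ry": 0, "rz": 0, "gripper": 0.0},
    {"tx": 195, "ty": -136, "tz": 2, "rx": 0, "ry": 0, "rz": 0, "gripper": 0.0},
  ],
)

```text
time: 5.65
tool_pos: [0.6047, 0.2226, 0.0921]
tcp_rot: [-3.119, -0.003, 0.343]
contact_force: [0.5, -0.9, -0.8]
gripper_width: 0.245
```

```bash
python3 go.py 617.2 322.3 11 17
```

```text
t [ 45.  -87.8  83.3] r [-0.023 -0.003  0.046] | rows 3.1 0.4
5.65 [0.60468038 0.22264    0.09213915] [-3.11895231 -0.00329519  0.34301544] [ 0.50426826 -0.86120349 -0.79931987] 0.24535870267923296
```

>>> send_rows(
  moves=[
    {"tx": 19, "ty": -37, "tz": 0, "rx": -0.023, "ry": -0.003, "rz": 0.046, "gripper": 0.0},
    {"tx": 37, "ty": -74, "tz": 0, "rx": -0.023, "ry": -0.003, "rz": 0.046, "gripper": 0.0},
    {"tx": 45, "ty": -88, "tz": 3, "rx": -0.023, "ry": -0.003, "rz": 0.046, "gripper": 0.0},
    {"tx": 45, "ty": -88, "tz": 30, "rx": -0.023, "ry": -0.003, "rz": 0.046, "gripper": 0.0},
    {"tx": 45, "ty": -88, "tz": 40, "rx": -0.023, "ry": -0.003, "rz": 0.046, "gripper": 0.0},
  ],
)

```text
time: 6.07
tool_pos: [0.6413, 0.2588, 0.0642]
tcp_rot: [-3.111, -0.001, 0.371]
contact_force: [-0.4, -0.1, -1.5]
gripper_width: 0.246
```

```bash
python3 go.py 617.2 322.3 9 17
```

```text
t [  0.5 -66.2  57.3] r [-0.031  0.     0.074] | rows 2.1 0.6
6.0667 [0.64126877 0.25883246 0.06422803] [-3.11099314e+00 -7.39195518e-04  3.71021835e-01] [-0.36606184 -0.1262878  -1.51000309] 0.24592250897320506
```

```bash
python3 - <<'E'
from h import *
s=monitor.state(); print(s['q'].round(3),s['joint_vel'].round(2),s['joint_efforts'].round(1))
E
```

```text
[0.37  0.606 0.14  1.104 0.031 3.141] [ 0.02  0.15 -0.19 -0.3   0.01  0.  ] [  0.1 -82.   34.9   0.8   0.2  -0. ]
```

>>> send_rows(
  moves=[
    {"tx": 0, "ty": -30, "tz": -10, "rx": -0.031, "ry": 0, "rz": 0.074, "gripper": 0.0},
    {"tx": 0, "ty": -30, "tz": -10, "rx": -0.031, "ry": 0, "rz": 0.074, "gripper": 0.0},
    {"tx": 0, "ty": -30, "tz": -10, "rx": -0.031, "ry": 0, "rz": 0.074, "gripper": 0.0},
  ],
)

```text
time: 6.32
tool_pos: [0.6431, 0.2539, 0.0755]
tcp_rot: [-3.114, 0.0, 0.365]
contact_force: [-0.3, -0.1, -1.0]
gripper_width: 0.246
```

```bash
python3 go.py 617.2 322.3 9 17; python3 - <<'E'
from h import *
s=monitor.state(); print(s['q'].round(3),s['joint_vel'].round(2),s['joint_efforts'].round(1))
E
```

```text
t [  0.2 -71.3  68.5] r [-0.028  0.001  0.068] | rows 2.4 0.6
6.3167 [0.64309278 0.25388382 0.07547885] [-3.11364325e+00  4.82331789e-04  3.64587115e-01] [-0.26058675 -0.14328224 -1.02112479] 0.2456045091926128
[0.364 0.599 0.157 1.129 0.028 3.141] [ 0.    0.   -0.01 -0.01  0.   -0.  ] [ -0.1 -78.8  33.2   0.2   0.1   0. ]
```

```bash
python3 go.py 617.2 322.3 90 45
```

```text
t [  0.2 -73.5 -12.5] r [-0.028 -0.005 -0.421] | rows 1.8 3.4
6.3167 [0.64309278 0.25388382 0.07547885] [-3.11364325e+00  4.82331789e-04  3.64587115e-01] [-0.26058675 -0.14328224 -1.02112479] 0.2456045091926128
```

>>> send_rows(
  moves=[
    {"tx": 0, "ty": -10, "tz": -10, "rx": -0.01, "ry": 0, "rz": -0.12, "gripper": 0.0},
    {"tx": 0, "ty": -30, "tz": -12, "rx": -0.028, "ry": -0.005, "rz": -0.24, "gripper": 0.0},
    {"tx": 0, "ty": -60, "tz": -12, "rx": -0.028, "ry": -0.005, "rz": -0.36, "gripper": 0.0},
    {"tx": 0, "ty": -73.5, "tz": -12, "rx": -0.028, "ry": -0.005, "rz": -0.42, "gripper": 0.0},
    {"tx": 0, "ty": -73.5, "tz": -12, "rx": -0.028, "ry": -0.005, "rz": -0.42, "gripper": 0.0},
  ],
)

```text
time: 6.73
tool_pos: [0.6157, 0.3251, 0.0898]
tcp_rot: [-3.141, -0.001, 0.791]
contact_force: [0.6, -0.7, -0.6]
gripper_width: 0.242
```

```bash
python3 go.py 617.2 322.3 9 45
```

```text
t [-1.   3.  80.8] r [-0.    -0.001  0.006] | rows 1.9 0.0
6.7333 [0.61569658 0.32507873 0.0898496 ] [-3.14137068e+00 -1.45427340e-03  7.91038398e-01] [ 0.61812754 -0.74284895 -0.64943613] 0.24243687628470656
```

>>> send_rows(
  moves=[
    {"tx": -1, "ty": 3, "tz": 35, "rx": 0, "ry": 0, "rz": 0, "gripper": 0.0},
    {"tx": -1, "ty": 3, "tz": 65, "rx": 0, "ry": 0, "rz": 0, "gripper": 0.0},
    {"tx": -1, "ty": 3, "tz": 76, "rx": 0, "ry": 0, "rz": 0, "gripper": 0.0},
    {"tx": -1, "ty": 3, "tz": 79, "rx": 0, "ry": 0, "rz": 0, "gripper": 0.0},
    {"tx": -1, "ty": 3, "tz": 80, "rx": 0, "ry": 0, "rz": 0, "gripper": 0.0},
  ],
)

```text
time: 7.15
tool_pos: [0.6172, 0.3217, 0.0097]
tcp_rot: [-3.141, -0.001, 0.79]
contact_force: [0.4, -0.1, -0.7]
gripper_width: 0.243
```

>>> send_rows(
  moves=[
    {"tx": 0, "ty": 0, "tz": 1, "rx": 0, "ry": 0, "rz": 0, "gripper": 0.0},
    {"tx": 0, "ty": 0, "tz": 2, "rx": 0, "ry": 0, "rz": 0, "gripper": 0.0},
  ],
)

```text
time: 7.32
tool_pos: [0.6181, 0.3217, 0.009]
tcp_rot: [3.141, -0.002, 0.789]
contact_force: [0.0, 0.3, -1.1]
gripper_width: 0.247
```

>>> send_rows(
  moves=[
    {"tx": 0, "ty": 0, "tz": 1, "rx": 0, "ry": 0, "rz": 0, "gripper": 0.0},
    {"tx": 0, "ty": 0, "tz": 2, "rx": 0, "ry": 0, "rz": 0, "gripper": 0.0},
    {"tx": 0, "ty": 0, "tz": 2, "rx": 0, "ry": 0, "rz": 0, "gripper": 0.0},
  ],
)

```text
time: 7.57
tool_pos: [0.6189, 0.3219, 0.0086]
tcp_rot: [3.14, -0.004, 0.789]
contact_force: [-1.0, -0.6, 6.2]
gripper_width: 0.241
```

>>> send_rows(
  moves=[
    {"tx": 0, "ty": 0, "tz": 0, "rx": 0, "ry": 0, "rz": 0, "gripper": 0.48},
    {"tx": 0, "ty": 0, "tz": 0, "rx": 0, "ry": 0, "rz": 0, "gripper": 0.48},
    {"tx": 0, "ty": 0, "tz": -15, "rx": 0, "ry": 0, "rz": 0, "gripper": 0.48},
    {"tx": 0, "ty": 0, "tz": -50, "rx": 0, "ry": 0, "rz": 0, "gripper": 0.5},
    {"tx": 0, "ty": 0, "tz": -85, "rx": 0, "ry": 0, "rz": 0, "gripper": 0.6},
  ],
)

```text
time: 7.98
tool_pos: [0.6175, 0.3212, 0.0931]
tcp_rot: [3.142, -0.001, 0.789]
contact_force: [1.8, 0.6, 0.5]
gripper_width: 0.597
```

```bash
python3 go.py 451 -138 90 156.5
```

```text
t [-443.1  205.6    2.6] r [ 1.000e-03 -1.000e-03 -1.943e+00] | rows 11.7 15.5
7.9833 [0.61749826 0.32119423 0.09312053] [ 3.14151757e+00 -1.22479016e-03  7.88554332e-01] [1.76911599 0.59736891 0.52518977] 0.597167384222177
```

>>> send_rows(
  moves=[
    {"tx": -30, "ty": 14, "tz": -5, "rx": 0, "ry": 0, "rz": -0.12, "gripper": 0.6},
    {"tx": -60, "ty": 28, "tz": -10, "rx": 0, "ry": 0, "rz": -0.24, "gripper": 0.6},
    {"tx": -90, "ty": 42, "tz": -10, "rx": 0, "ry": 0, "rz": -0.36, "gripper": 0.6},
    {"tx": -120, "ty": 56, "tz": -10, "rx": 0, "ry": 0, "rz": -0.48, "gripper": 0.6},
    {"tx": -150, "ty": 70, "tz": -10, "rx": 0, "ry": 0, "rz": -0.6, "gripper": 0.6},
  ],
)

```text
time: 8.4
tool_pos: [0.5608, 0.1643, 0.1034]
tcp_rot: [3.14, -0.001, 1.395]
contact_force: [0.5, 0.5, 0.7]
gripper_width: 0.599
```

```bash
python3 go.py 451 -138 100 156.5
```

```text
t [-316.9  -55.2    2.8] r [ 0.002 -0.    -1.337] | rows 7.7 10.7
8.4 [0.56085    0.1642974  0.10335784] [ 3.13999699e+00 -1.37642346e-03  1.39484006e+00] [0.49737282 0.45569234 0.69269914] 0.5985151122332607
```

>>> send_rows(
  moves=[
    {"tx": -35, "ty": -6, "tz": 0, "rx": 0, "ry": 0, "rz": -0.12, "gripper": 0.6},
    {"tx": -70, "ty": -12, "tz": 0, "rx": 0, "ry": 0, "rz": -0.24, "gripper": 0.6},
    {"tx": -105, "ty": -18, "tz": 0, "rx": 0, "ry": 0, "rz": -0.36, "gripper": 0.6},
    {"tx": -140, "ty": -24, "tz": 0, "rx": 0, "ry": 0, "rz": -0.48, "gripper": 0.6},
    {"tx": -175, "ty": -30, "tz": 0, "rx": 0, "ry": 0, "rz": -0.6, "gripper": 0.6},
  ],
)

```text
time: 8.82
tool_pos: [0.5002, -0.0038, 0.1034]
tcp_rot: [3.139, 0.0, 2.0]
contact_force: [-0.0, -0.4, -0.4]
gripper_width: 0.598
```

```bash
python3 go.py 451 -138 90 156.5
```

```text
t [-101.6 -100.6   13.2] r [ 0.003  0.001 -0.732] | rows 3.4 5.9
8.8167 [ 0.50016721 -0.00375032  0.10342918] [3.13871788e+00 1.96942071e-04 1.99976381e+00] [-0.03631908 -0.44968102 -0.36577749] 0.598080746050498
```

>>> send_rows(
  moves=[
    {"tx": -25, "ty": -25, "tz": 0, "rx": 0, "ry": 0, "rz": -0.12, "gripper": 0.6},
    {"tx": -50, "ty": -50, "tz": 0, "rx": 0, "ry": 0, "rz": -0.24, "gripper": 0.6},
    {"tx": -75, "ty": -75, "tz": 5, "rx": 0, "ry": 0, "rz": -0.36, "gripper": 0.6},
    {"tx": -100, "ty": -100, "tz": 10, "rx": 0, "ry": 0, "rz": -0.48, "gripper": 0.6},
    {"tx": -101.6, "ty": -100.6, "tz": 13, "rx": 0, "ry": 0, "rz": -0.6, "gripper": 0.6},
  ],
)

```text
time: 9.23
tool_pos: [0.4492, -0.1415, 0.0903]
tcp_rot: [3.14, 0.002, 2.574]
contact_force: [-0.6, -0.4, -0.3]
gripper_width: 0.597
```

```bash
python3 go.py 451 -138 5 156.5
```

```text
t [ 0.6  3.8 85.3] r [ 0.001  0.002 -0.157] | rows 2.0 1.3
9.2333 [ 0.4492383  -0.14152354  0.09025926] [3.14048698e+00 2.40777941e-03 2.57431322e+00] [-0.63762306 -0.40116677 -0.34425522] 0.5965337786992134
```

>>> send_rows(
  moves=[
    {"tx": 0.6, "ty": 3.8, "tz": 5, "rx": 0, "ry": 0, "rz": -0.12, "gripper": 0.6},
    {"tx": 0.6, "ty": 3.8, "tz": 35, "rx": 0, "ry": 0, "rz": -0.157, "gripper": 0.6},
    {"tx": 0.6, "ty": 3.8, "tz": 68, "rx": 0, "ry": 0, "rz": -0.157, "gripper": 0.6},
    {"tx": 0.6, "ty": 3.8, "tz": 83, "rx": 0, "ry": 0, "rz": -0.157, "gripper": 0.6},
    {"tx": 0.6, "ty": 3.8, "tz": 86, "rx": 0, "ry": 0, "rz": -0.157, "gripper": 0.6},
  ],
)

```text
time: 9.65
tool_pos: [0.4492, -0.1375, 0.002]
tcp_rot: [3.141, -0.001, 2.731]
contact_force: [0.7, 0.0, -0.0]
gripper_width: 0.601
```

```bash
python3 go.py 451 -138 3 156.5
```

```text
t [-1.9  0.3 -1. ] r [ 0.    -0.001 -0.   ] | rows 0.1 0.0
9.65 [ 0.44915801 -0.13753841  0.00195361] [ 3.14125364e+00 -1.44213058e-03  2.73103805e+00] [ 0.71491013  0.01911047 -0.00265212] 0.6010700145606814
```

>>> send_rows(
  moves=[
    {"tx": -1.5, "ty": 0, "tz": -1, "rx": 0, "ry": 0, "rz": 0, "gripper": 0.0},
    {"tx": -1.5, "ty": 0, "tz": -1, "rx": 0, "ry": 0, "rz": 0, "gripper": 0.0},
    {"tx": -1.5, "ty": 0, "tz": -1, "rx": 0, "ry": 0, "rz": 0, "gripper": 0.0},
    {"tx": -1.5, "ty": 0, "tz": -1, "rx": 0, "ry": 0, "rz": 0, "gripper": 0.0},
  ],
)

```text
time: 9.98
tool_pos: [0.4515, -0.1384, 0.0041]
tcp_rot: [3.141, 0.001, 2.731]
contact_force: [0.2, 0.3, -0.5]
gripper_width: 0.264
```

>>> send_rows(
  moves=[
    {"tx": 0, "ty": 0, "tz": 0, "rx": 0, "ry": 0, "rz": 0, "gripper": 0.0},
    {"tx": 0, "ty": 0, "tz": -20, "rx": 0, "ry": 0, "rz": 0, "gripper": 0.0},
    {"tx": 0, "ty": 0, "tz": -60, "rx": 0, "ry": 0, "rz": 0, "gripper": 0.0},
    {"tx": 0, "ty": 0, "tz": -88, "rx": 0, "ry": 0, "rz": 0, "gripper": 0.0},
  ],
)

```text
time: 10.32
tool_pos: [0.4515, -0.1384, 0.0945]
tcp_rot: [3.141, 0.001, 2.731]
contact_force: [0.6, -0.5, -0.1]
gripper_width: 0.263
```

```bash
python3 go.py 646.1 -113.9 90 166
```

```text
t [-168.7  100.1    4.8] r [ 0.     0.001 -0.166] | rows 4.7 1.3
10.3167 [ 0.45149904 -0.1384094   0.09449807] [3.14103046e+00 1.37415316e-03 2.73119617e+00] [ 0.55255656 -0.49345108 -0.12028972] 0.2626093619187047
```

>>> send_rows(
  moves=[
    {"tx": -35, "ty": 21, "tz": 0, "rx": 0, "ry": 0, "rz": -0.08, "gripper": 0.0},
    {"tx": -168.7, "ty": 100, "tz": 0, "rx": 0, "ry": 0, "rz": -0.166, "gripper": 0.0},
    {"tx": -168.7, "ty": 100, "tz": 4, "rx": 0, "ry": 0, "rz": -0.166, "gripper": 0.0},
    {"tx": -168.7, "ty": 100, "tz": 4, "rx": 0, "ry": 0, "rz": -0.166, "gripper": 0.0},
    {"tx": -168.7, "ty": 100, "tz": 4, "rx": 0, "ry": 0, "rz": -0.166, "gripper": 0.0},
  ],
)

```text
time: 10.73
tool_pos: [0.6495, -0.1134, 0.0915]
tcp_rot: [3.141, 0.004, 2.898]
contact_force: [0.1, -0.0, -0.0]
gripper_width: 0.268
```

```bash
python3 go.py 646.1 -113.9 8.5 166
```

```text
t [ 3.6 -1.4 83. ] r [0.001 0.004 0.001] | rows 2.0 0.0
10.7333 [ 0.64951814 -0.11341547  0.09149642] [3.14090995 0.0042267  2.89778618] [ 0.14800317 -0.01820562 -0.03029561] 0.2680644644567752
```

>>> send_rows(
  moves=[
    {"tx": 3.6, "ty": -1.4, "tz": 35, "rx": 0, "ry": 0.004, "rz": 0, "gripper": 0.0},
    {"tx": 3.6, "ty": -1.4, "tz": 65, "rx": 0, "ry": 0.004, "rz": 0, "gripper": 0.0},
    {"tx": 3.6, "ty": -1.4, "tz": 78, "rx": 0, "ry": 0.004, "rz": 0, "gripper": 0.0},
    {"tx": 3.6, "ty": -1.4, "tz": 80, "rx": 0, "ry": 0.004, "rz": 0, "gripper": 0.0},
    {"tx": 3.6, "ty": -1.4, "tz": 82, "rx": 0, "ry": 0.004, "rz": 0, "gripper": 0.0},
  ],
)

```text
time: 11.15
tool_pos: [0.646, -0.1139, 0.0096]
tcp_rot: [3.141, -0.0, 2.898]
contact_force: [-0.1, 0.1, -0.2]
gripper_width: 0.268
```

>>> send_rows(
  moves=[
    {"tx": 0, "ty": 0, "tz": 1, "rx": 0, "ry": 0, "rz": 0, "gripper": 0.0},
    {"tx": 0, "ty": 0, "tz": 1.5, "rx": 0, "ry": 0, "rz": 0, "gripper": 0.0},
  ],
)

```text
time: 11.32
tool_pos: [0.6468, -0.1141, 0.0095]
tcp_rot: [3.141, 0.002, 2.898]
contact_force: [0.5, 0.1, -0.5]
gripper_width: 0.263
```

>>> send_rows(
  moves=[
    {"tx": 0, "ty": 0, "tz": 1, "rx": 0, "ry": 0, "rz": 0, "gripper": 0.0},
    {"tx": 0, "ty": 0, "tz": 2, "rx": 0, "ry": 0, "rz": 0, "gripper": 0.0},
    {"tx": 0, "ty": 0, "tz": 2, "rx": 0, "ry": 0, "rz": 0, "gripper": 0.0},
  ],
)

```text
time: 11.57
tool_pos: [0.6471, -0.1142, 0.0082]
tcp_rot: [3.141, 0.003, 2.898]
contact_force: [0.3, 0.4, -0.3]
gripper_width: 0.269
```

>>> send_rows(
  moves=[
    {"tx": 0, "ty": 0, "tz": 0, "rx": 0, "ry": 0, "rz": 0, "gripper": 0.48},
    {"tx": 0, "ty": 0, "tz": 0, "rx": 0, "ry": 0, "rz": 0, "gripper": 0.48},
    {"tx": 0, "ty": 0, "tz": -15, "rx": 0, "ry": 0, "rz": 0, "gripper": 0.48},
    {"tx": 0, "ty": 0, "tz": -50, "rx": 0, "ry": 0, "rz": 0, "gripper": 0.5},
    {"tx": 0, "ty": 0, "tz": -90, "rx": 0, "ry": 0, "rz": 0, "gripper": 0.7},
  ],
)

```text
time: 11.98
tool_pos: [0.645, -0.1139, 0.097]
tcp_rot: [3.141, -0.002, 2.898]
contact_force: [-0.2, -0.5, 0.3]
gripper_width: 0.631
```

```bash
python3 go.py 385.3 280.8 110 160.6; python3 - <<'E'
from h import *
c=cams.camera('top');save('t2',cv2.resize(c['img'],(800,600)))
E
```

```text
t [347.4 320.3 -12.2] r [ 0.    -0.002  0.095] | rows 11.3 0.8
11.9833 [ 0.64504122 -0.11392336  0.09700318] [ 3.14112035e+00 -1.93207250e-03  2.89764925e+00] [-0.15093009 -0.49471102  0.26849512] 0.6308935119524793
```

View pics/t2.png

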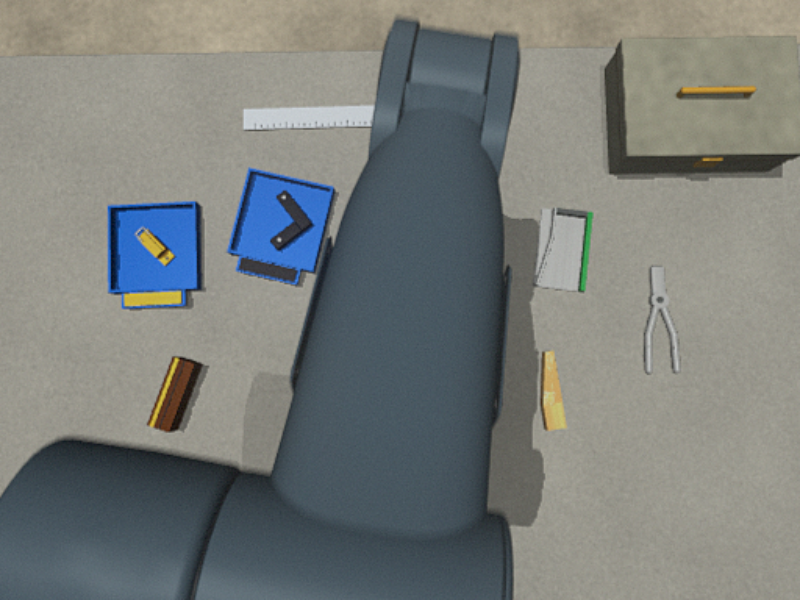

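>>> send_rows(
  moves=[
    {"tx": 30, "ty": 28, "tz": -12, "rx": 0, "ry": 0, "rz": 0.05, "gripper": 0.75},
    {"tx": 347, "ty": 320, "tz": -20, "rx": 0, "ry": 0, "rz": 0.095, "gripper": 0.75},
    {"tx": 347, "ty": 320, "tz": -20, "rx": 0, "ry": 0, "rz": 0.095, "gripper": 0.75},
    {"tx": 347, "ty": 320, "tz": -20, "rx": 0, "ry": 0, "rz": 0.095, "gripper": 0.75},
    {"tx": 347, "ty": 320, "tz": -20, "rx": 0, "ry": 0, "rz": 0.095, "gripper": 0.75},
  ],
)

```text
time: 12.45
tool_pos: [0.5354, 0.058, 0.1202]
tcp_rot: [3.139, 0.012, 2.802]
contact_force: [0.3, 0.3, -0.2]
gripper_width: 0.748
```

```bash
python3 go.py 385.3 280.8 110 160.6
```

```text
t [215.9 160.1   8.2] r [ 0.003  0.012 -0.001] | rows 6.4 0.1
12.45 [0.53540767 0.05795497 0.12023855] [3.13869865 0.01173248 2.80199848] [ 0.31868215  0.29869492 -0.19065073] 0.7476771559095894
```

>>> send_rows(
  moves=[
    {"tx": 33, "ty": 25, "tz": 0, "rx": 0, "ry": 0, "rz": 0, "gripper": 0.75},
    {"tx": 216, "ty": 160, "tz": 5, "rx": 0, "ry": 0.01, "rz": 0, "gripper": 0.75},
    {"tx": 216, "ty": 160, "tz": 8, "rx": 0, "ry": 0.01, "rz": 0, "gripper": 0.75},
    {"tx": 216, "ty": 160, "tz": 8, "rx": 0, "ry": 0.01, "rz": 0, "gripper": 0.75},
    {"tx": 216, "ty": 160, "tz": 8, "rx": 0, "ry": 0.01, "rz": 0, "gripper": 0.75},
  ],
)

```text
time: 12.87
tool_pos: [0.4188, 0.2307, 0.1132]
tcp_rot: [3.138, 0.002, 2.802]
contact_force: [1.6, 0.4, 0.1]
gripper_width: 0.749
```

```bash
python3 go.py 385.3 280.8 100 160.6
```

```text
t [48.3 36.  13.3] r [ 0.004  0.002 -0.001] | rows 1.5 0.0
12.8667 [0.4188019  0.23067364 0.11323889] [3.13784320e+00 2.46852365e-03 2.80171175e+00] [1.61928164 0.38830368 0.08433947] 0.7491810880649338
```

>>> send_rows(
  moves=[
    {"tx": 30, "ty": 22, "tz": 5, "rx": 0, "ry": 0, "rz": 0, "gripper": 0.75},
    {"tx": 48.3, "ty": 36, "tz": 20, "rx": 0, "ry": 0, "rz": 0, "gripper": 0.75},
    {"tx": 48.3, "ty": 36, "tz": 55, "rx": 0, "ry": 0, "rz": 0, "gripper": 0.75},
    {"tx": 48.3, "ty": 36, "tz": 85, "rx": 0, "ry": 0, "rz": 0, "gripper": 0.75},
    {"tx": 48.3, "ty": 36, "tz": 92, "rx": 0, "ry": 0, "rz": 0, "gripper": 0.75},
  ],
)

```text
time: 13.28
tool_pos: [0.3833, 0.2801, 0.0181]
tcp_rot: [3.142, 0.0, 2.803]
contact_force: [-0.9, -1.1, -0.6]
gripper_width: 0.747
```

```bash
python3 go.py 385.3 280.8 21 160.6
```

```text
t [-1.7  1.3 -2.9] r [0. 0. 0.] | rows 0.1 0.0
13.2833 [0.38326896 0.28014457 0.01806541] [3.14156634e+00 1.25771614e-05 2.80325396e+00] [-0.92844006 -1.06878659 -0.64710617] 0.7472486908303683
```

>>> send_rows(
  moves=[
    {"tx": -1.5, "ty": 1, "tz": -3, "rx": 0, "ry": 0, "rz": 0, "gripper": 0.75},
    {"tx": -1.5, "ty": 1, "tz": -3, "rx": 0, "ry": 0, "rz": 0, "gripper": 0.0},
    {"tx": -1.5, "ty": 1, "tz": -3, "rx": 0, "ry": 0, "rz": 0, "gripper": 0.0},
    {"tx": -1.5, "ty": 1, "tz": -3, "rx": 0, "ry": 0, "rz": 0, "gripper": 0.0},
    {"tx": -1.5, "ty": 1, "tz": -3, "rx": 0, "ry": 0, "rz": 0, "gripper": 0.0},
  ],
  squeeze=50,
)

```text
time: 13.7
tool_pos: [0.3863, 0.2811, 0.0228]
tcp_rot: [3.139, 0.002, 2.803]
contact_force: [-0.8, -0.7, 7.4]
gripper_width: 0.414
```

>>> send_rows(
  moves=[
    {"tx": 0, "ty": 0, "tz": 0, "rx": 0, "ry": 0, "rz": 0, "gripper": 0.0},
    {"tx": 0, "ty": 0, "tz": -20, "rx": 0, "ry": 0, "rz": 0, "gripper": 0.0},
    {"tx": 0, "ty": 0, "tz": -60, "rx": 0, "ry": 0, "rz": 0, "gripper": 0.0},
    {"tx": 0, "ty": 0, "tz": -90, "rx": 0, "ry": 0, "rz": 0, "gripper": 0.0},
  ],
)

```text
time: 14.03
tool_pos: [0.3861, 0.2806, 0.115]
tcp_rot: [3.139, 0.002, 2.802]
contact_force: [0.8, -0.2, -1.0]
gripper_width: 0.409
```

```bash
python3 go.py 602 -340 110 172.2
```

```text
t [-410.3 -513.3    4.4] r [ 0.002  0.002 -0.203] | rows 15.8 1.6
14.0333 [0.38606749 0.2806329  0.11503279] [3.13889698e+00 1.87392024e-03 2.80202281e+00] [ 0.79913935 -0.2196909  -0.97234153] 0.4092490736374929
```

>>> send_rows(
  moves=[
    {"tx": -25, "ty": -32, "tz": 0, "rx": 0, "ry": 0, "rz": -0.08, "gripper": 0.0},
    {"tx": -410, "ty": -513, "tz": 0, "rx": 0, "ry": 0, "rz": -0.203, "gripper": 0.0},
    {"tx": -410, "ty": -513, "tz": 0, "rx": 0, "ry": 0, "rz": -0.203, "gripper": 0.0},
    {"tx": -410, "ty": -513, "tz": 0, "rx": 0, "ry": 0, "rz": -0.203, "gripper": 0.0},
    {"tx": -410, "ty": -513, "tz": 0, "rx": 0, "ry": 0, "rz": -0.203, "gripper": 0.0},
  ],
)

```text
time: 14.45
tool_pos: [0.4527, 0.0883, 0.1159]
tcp_rot: [3.139, 0.004, 3.006]
contact_force: [1.2, 0.6, -1.0]
gripper_width: 0.414
```

```bash
python3 go.py 602 -340 110 172.2
```

```text
t [-205.9 -404.1    5.6] r [0.003 0.004 0.   ] | rows 10.9 0.0
14.45 [0.45270594 0.08830359 0.11585533] [3.13875935 0.00409821 3.00564343] [ 1.19031499  0.58409228 -0.96728815] 0.4141046534142838
```

>>> send_rows(
  moves=[
    {"tx": -19, "ty": -37, "tz": 0, "rx": 0, "ry": 0, "rz": 0, "gripper": 0.0},
    {"tx": -206, "ty": -404, "tz": 0, "rx": 0, "ry": 0, "rz": 0, "gripper": 0.0},
    {"tx": -206, "ty": -404, "tz": 0, "rx": 0, "ry": 0, "rz": 0, "gripper": 0.0},
    {"tx": -206, "ty": -404, "tz": 0, "rx": 0, "ry": 0, "rz": 0, "gripper": 0.0},
    {"tx": -206, "ty": -404, "tz": 0, "rx": 0, "ry": 0, "rz": 0, "gripper": 0.0},
  ],
)

```text
time: 14.87
tool_pos: [0.5212, -0.1091, 0.1166]
tcp_rot: [3.139, 0.005, 3.005]
contact_force: [0.6, 0.9, -1.4]
gripper_width: 0.412
```

```bash
python3 go.py 602 -340 110 172.2
```

```text
t [-111.5 -217.8    6.5] r [ 0.003  0.005 -0.001] | rows 5.9 0.0
14.8667 [ 0.52118972 -0.10910619  0.1165563 ] [3.13871411 0.00549112 3.00494159] [ 0.551937    0.89488302 -1.35309599] 0.41197116435629755
```

>>> send_rows(
  moves=[
    {"tx": -19, "ty": -37, "tz": 0, "rx": 0, "ry": 0, "rz": 0, "gripper": 0.0},
    {"tx": -111.5, "ty": -218, "tz": 0, "rx": 0, "ry": 0, "rz": 0, "gripper": 0.0},
    {"tx": -111.5, "ty": -218, "tz": 0, "rx": 0, "ry": 0, "rz": 0, "gripper": 0.0},
    {"tx": -111.5, "ty": -218, "tz": 0, "rx": 0, "ry": 0, "rz": 0, "gripper": 0.0},
    {"tx": -111.5, "ty": -218, "tz": 5, "rx": 0.003, "ry": 0.005, "rz": 0, "gripper": 0.0},
  ],
)

```text
time: 15.28
tool_pos: [0.5894, -0.306, 0.1152]
tcp_rot: [-3.141, 0.002, 3.004]
contact_force: [0.5, -0.2, -0.5]
gripper_width: 0.411
```

```bash
python3 go.py 602.5 -340.2 60 172.2
```

```text
t [-17.5 -32.1  55.2] r [-0.001  0.002 -0.001] | rows 1.6 0.0
15.2833 [ 0.58943527 -0.30598815  0.11519147] [-3.14098034e+00  2.13814705e-03  3.00419244e+00] [ 0.46519908 -0.19303593 -0.54470575] 0.41139979659791553
```

>>> send_rows(
  moves=[
    {"tx": -17.5, "ty": -32, "tz": 10, "rx": 0, "ry": 0, "rz": 0, "gripper": 0.0},
    {"tx": -17.5, "ty": -32, "tz": 40, "rx": 0, "ry": 0, "rz": 0, "gripper": 0.0},
    {"tx": -17.5, "ty": -32, "tz": 55, "rx": 0, "ry": 0, "rz": 0, "gripper": 0.0},
    {"tx": -17.5, "ty": -32, "tz": 55, "rx": 0, "ry": 0, "rz": 0, "gripper": 0.0},
  ],
)

```text
time: 15.62
tool_pos: [0.6002, -0.3402, 0.0564]
tcp_rot: [3.14, -0.003, 3.002]
contact_force: [-0.2, 0.0, -2.2]
gripper_width: 0.408
```

```bash
python3 go.py 602.5 -340.2 27 172.2; python3 - <<'E'
from h import *
c=cams.camera('side'); save('s3',cv2.resize(c['img'][90:190,190:330],(800,571),interpolation=cv2.INTER_CUBIC))
E
```

```text
t [-2.4  0.3 29.4] r [ 0.002 -0.003 -0.003] | rows 0.7 0.0
15.6167 [ 0.60016055 -0.34018911  0.05644369] [ 3.1399196  -0.00348326  3.0024721 ] [-0.22767296  0.04981813 -2.16444612] 0.40830499732665104
```

View pics/s3.png

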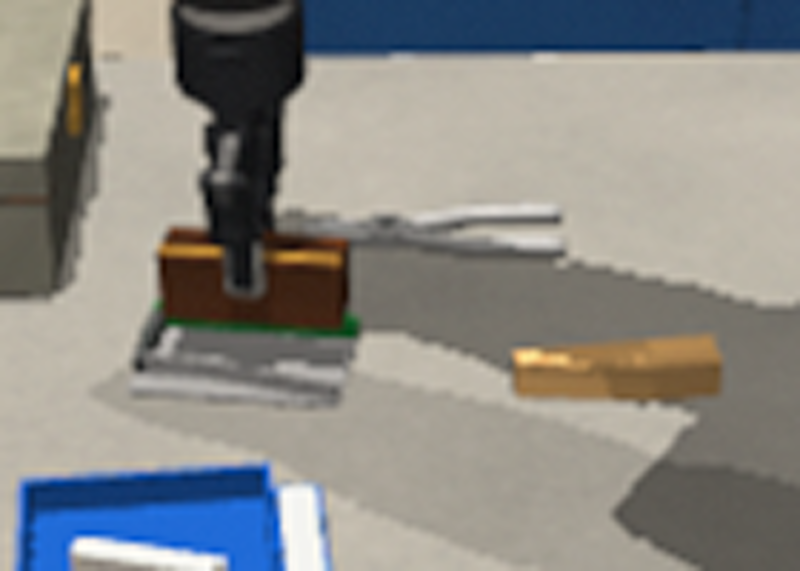

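>>> send_rows(
  moves=[
    {"tx": -2, "ty": 2.3, "tz": 15, "rx": 0, "ry": 0, "rz": 0, "gripper": 0.0},
    {"tx": -2, "ty": 2.3, "tz": 26, "rx": 0.002, "ry": -0.003, "rz": -0.003, "gripper": 0.0},
    {"tx": -2, "ty": 2.3, "tz": 27, "rx": 0.002, "ry": -0.003, "rz": -0.003, "gripper": 0.0},
    {"tx": -2, "ty": 2.3, "tz": 28, "rx": 0.002, "ry": -0.003, "rz": -0.003, "gripper": 0.0},
  ],
)

```text
time: 16.0
tool_pos: [0.6037, -0.3378, 0.0322]
tcp_rot: [-3.14, 0.003, 3.007]
contact_force: [0.6, 0.3, -1.2]
gripper_width: 0.412
```

>>> send_rows(
  moves=[
    {"tx": 0, "ty": 0, "tz": 1, "rx": 0, "ry": 0, "rz": 0, "gripper": 0.0},
    {"tx": 0, "ty": 0, "tz": 2, "rx": 0, "ry": 0, "rz": 0, "gripper": 0.0},
    {"tx": 0, "ty": 0, "tz": 2, "rx": 0, "ry": 0, "rz": 0, "gripper": 0.0},
  ],
)

```text
time: 16.25
tool_pos: [0.6042, -0.338, 0.0314]
tcp_rot: [-3.139, 0.004, 3.007]
contact_force: [0.0, 0.7, -1.4]
gripper_width: 0.408
```

>>> send_rows(
  moves=[
    {"tx": 0, "ty": 0, "tz": 2, "rx": 0, "ry": 0, "rz": 0, "gripper": 0.0},
    {"tx": 0, "ty": 0, "tz": 4, "rx": 0, "ry": 0, "rz": 0, "gripper": 0.0},
    {"tx": 0, "ty": 0, "tz": 4, "rx": 0, "ry": 0, "rz": 0, "gripper": 0.0},
  ],
)

```text
time: 16.5
tool_pos: [0.6041, -0.338, 0.0271]
tcp_rot: [-3.14, 0.004, 3.007]
contact_force: [-0.9, -0.0, -2.4]
gripper_width: 0.409
```

>>> send_rows(
  moves=[
    {"tx": 0, "ty": 0, "tz": 1, "rx": 0, "ry": 0, "rz": 0, "gripper": 0.0},
    {"tx": 0, "ty": 0, "tz": 2, "rx": 0, "ry": 0, "rz": 0, "gripper": 0.0},
    {"tx": 0, "ty": 0, "tz": 2, "rx": 0, "ry": 0, "rz": 0, "gripper": 0.0},
  ],
)

```text
time: 16.75
tool_pos: [0.6042, -0.338, 0.0259]
tcp_rot: [-3.139, 0.004, 3.007]
contact_force: [-1.8, 1.7, 6.4]
gripper_width: 0.414
```

>>> send_rows(
  moves=[
    {"tx": 0, "ty": -1, "tz": -1, "rx": 0, "ry": 0.004, "rz": 0, "gripper": 0.0},
    {"tx": -1, "ty": -2, "tz": -1, "rx": 0, "ry": 0.004, "rz": 0, "gripper": 0.0},
    {"tx": -2, "ty": -2.5, "tz": -1, "rx": 0, "ry": 0.004, "rz": 0, "gripper": 0.0},
    {"tx": -2, "ty": -3, "tz": -1, "rx": 0, "ry": 0.004, "rz": 0, "gripper": 0.0},
  ],
)

```text
time: 17.08
tool_pos: [0.6059, -0.3414, 0.0267]
tcp_rot: [-3.139, 0.0, 3.007]
contact_force: [0.1, 0.3, -1.3]
gripper_width: 0.41
```

>>> send_rows(
  moves=[
    {"tx": 0, "ty": -1, "tz": 0, "rx": 0, "ry": 0, "rz": 0, "gripper": 0.0},
    {"tx": 0, "ty": -1.5, "tz": 0, "rx": 0, "ry": 0, "rz": 0, "gripper": 0.0},
    {"tx": 0, "ty": -1.5, "tz": 0, "rx": 0, "ry": 0, "rz": 0, "gripper": 0.0},
  ],
)

```text
time: 17.33
tool_pos: [0.6056, -0.343, 0.0265]
tcp_rot: [-3.14, 0.0, 3.007]
contact_force: [-0.7, -1.1, -0.8]
gripper_width: 0.412
```

>>> send_rows(
  moves=[
    {"tx": 0, "ty": -1, "tz": 0, "rx": 0, "ry": 0, "rz": 0, "gripper": 0.0},
    {"tx": 0, "ty": -1.5, "tz": 0, "rx": 0, "ry": 0, "rz": 0, "gripper": 0.0},
    {"tx": 0, "ty": -1.5, "tz": 0, "rx": 0, "ry": 0, "rz": 0, "gripper": 0.0},
  ],
)

```text
time: 17.58
tool_pos: [0.6054, -0.344, 0.0264]
tcp_rot: [-3.141, -0.0, 3.007]
contact_force: [-0.1, 2.5, -0.8]
gripper_width: 0.408
```

>>> send_rows(
  moves=[
    {"tx": -2, "ty": -0.5, "tz": 0, "rx": 0, "ry": 0, "rz": 0, "gripper": 0.0},
    {"tx": -3, "ty": -1, "tz": 0, "rx": 0, "ry": 0, "rz": 0, "gripper": 0.0},
    {"tx": -3, "ty": -1, "tz": 0, "rx": 0, "ry": 0, "rz": 0, "gripper": 0.0},
  ],
)

```text
time: 17.83
tool_pos: [0.6072, -0.3443, 0.0261]
tcp_rot: [3.141, -0.003, 3.007]
contact_force: [-4.0, 7.5, 1.7]
gripper_width: 0.409
```

>>> send_rows(
  moves=[
    {"tx": 0, "ty": 0.3, "tz": 1, "rx": 0, "ry": 0, "rz": 0, "gripper": 0.0},
    {"tx": 0, "ty": 0.3, "tz": 1, "rx": 0, "ry": 0, "rz": 0, "gripper": 0.0},
  ],
)

```text
time: 18.0
tool_pos: [0.6071, -0.3442, 0.0259]
tcp_rot: [-3.142, -0.003, 3.007]
contact_force: [-4.6, 2.4, 5.1]
gripper_width: 0.408
```

>>> send_rows(
  moves=[
    {"tx": 0, "ty": 0, "tz": 0, "rx": 0, "ry": 0, "rz": 0, "gripper": 0.65},
    {"tx": 0, "ty": 0, "tz": 0, "rx": 0, "ry": 0, "rz": 0, "gripper": 0.65},
    {"tx": 0, "ty": 0, "tz": -5, "rx": 0, "ry": 0, "rz": 0, "gripper": 0.65},
    {"tx": 0, "ty": 0, "tz": -40, "rx": 0, "ry": 0, "rz": 0, "gripper": 0.65},
    {"tx": 0, "ty": 0, "tz": -80, "rx": 0, "ry": 0, "rz": 0, "gripper": 0.65},
  ],
)

```text
time: 18.42
tool_pos: [0.6057, -0.3434, 0.1042]
tcp_rot: [3.14, -0.008, 3.007]
contact_force: [1.3, -0.3, 0.3]
gripper_width: 0.654
```

```bash
python3 - <<'E'
import numpy as np
a=np.radians(7.8);print(383.2-42*np.cos(a),-299.8-42*np.sin(a))
E
python3 go.py 341.6 -305.5 90 187.8;
```

```text
341.58859070019935 -305.5000540422408
t [266.7   2.2  16.3] r [ 0.003 -0.008 -0.271] | rows 6.4 2.2
18.4167 [ 0.60566895 -0.34344499  0.10416292] [ 3.13974416 -0.00788491  3.0071234 ] [ 1.31952334 -0.294113    0.33354215] 0.6537939079919227
```

>>> send_rows(
  moves=[
    {"tx": 40, "ty": 0, "tz": 0, "rx": 0, "ry": 0, "rz": -0.12, "gripper": 0.65},
    {"tx": 80, "ty": 1, "tz": 0, "rx": 0, "ry": 0, "rz": -0.271, "gripper": 0.65},
    {"tx": 266, "ty": 2, "tz": 5, "rx": 0, "ry": 0, "rz": -0.271, "gripper": 0.65},
    {"tx": 266, "ty": 2, "tz": 10, "rx": 0, "ry": 0, "rz": -0.271, "gripper": 0.65},
    {"tx": 266, "ty": 2, "tz": 14, "rx": 0, "ry": 0, "rz": -0.271, "gripper": 0.65},
  ],
)

```text
time: 18.83
tool_pos: [0.4016, -0.3142, 0.0986]
tcp_rot: [3.139, -0.006, -3.005]
contact_force: [-0.2, -1.2, 0.5]
gripper_width: 0.65
```

```bash
python3 go.py 341.6 -305.5 90 187.8;python3 - <<'E'
from h import *
c=cams.camera('top');save('t4',cv2.resize(c['img'][100:300,280:460],(720,800))[:600]); save('t4f',cv2.resize(c['img'],(800,600)));np.savez('pics/t4.npz',**c)
c=cams.camera('side'); save('s4',cv2.resize(c['img'][120:190,190:290],(800,560),interpolation=cv2.INTER_CUBIC));np.savez('pics/s4.npz',**c)
E
```

```text
t [58.2 16.8  9. ] r [ 0.002 -0.006  0.001] | rows 1.5 0.1
18.8333 [ 0.40159106 -0.31422514  0.09855563] [ 3.13928375 -0.00614636 -3.00457394] [-0.18130392 -1.21087696  0.49740763] 0.6501017659830215
```

View pics/t4f.png

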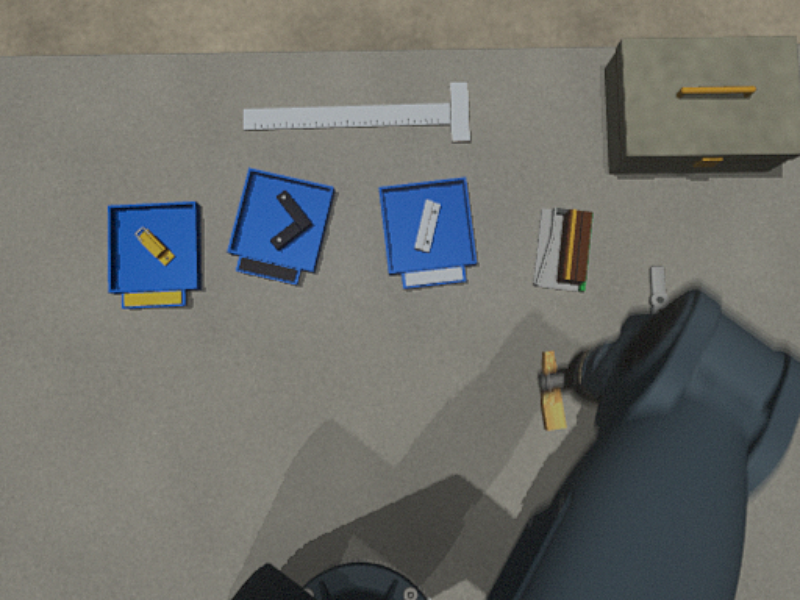

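View pics/s4.png

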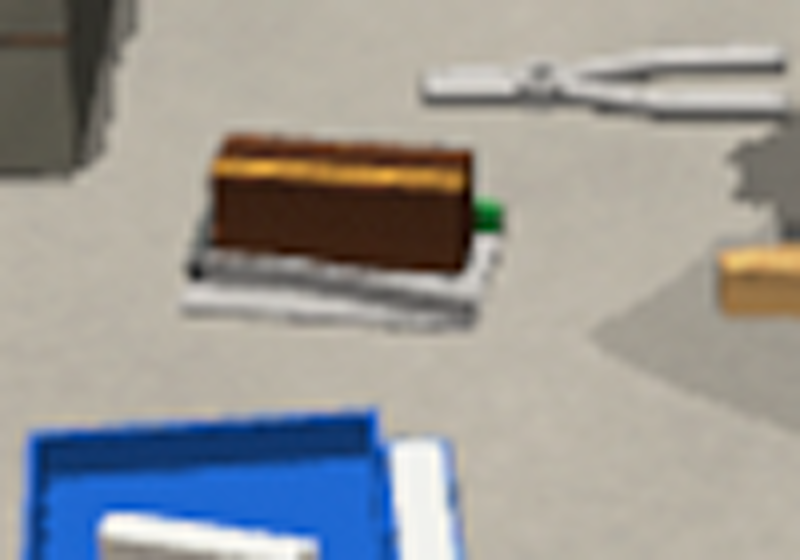

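```bash
python3 - <<'E'
from m import *
c=np.load('pics/t4.npz')
w=boxes(c,(535,195,605,300),.038,.06); r=rect(w); print(len(w),np.median(w[:,2]),r)
for n,b in dict(latch=(120,215,190,282),corner=(255,180,325,262),cleat=(395,190,460,265)).items():
    w=boxes(c,b,.010,.04); print(n,len(w),np.percentile(w[:,2],[10,50,95]),rect(w))
E
```

```text
706 0.046587711862202896 ((605.8217163085938, -344.08355712890625), (36.67862319946289, 110.4862289428711), 82.08988952636719)
latch 198 [0.01370428 0.02209289 0.02695108] ((626.9884643554688, 314.0986328125), (79.98709869384766, 47.92571258544922), 53.534263610839844)
corner 567 [0.01715672 0.02200844 0.02631882] ((656.7864379882812, 101.68135833740234), (104.25949096679688, 135.1027374267578), 84.82086944580078)
cleat 307 [0.01260786 0.01785074 0.02446084] ((646.3797607421875, -114.06205749511719), (148.10354614257812, 59.58611297607422), 19.235380172729492)
```

>>> send_rows(
  moves=[
    {"tx": 35, "ty": 10, "tz": 0, "rx": 0, "ry": 0, "rz": 0, "gripper": 0.65},
    {"tx": 58, "ty": 16.8, "tz": 10, "rx": 0, "ry": 0, "rz": 0, "gripper": 0.65},
    {"tx": 58, "ty": 16.8, "tz": 40, "rx": 0, "ry": 0, "rz": 0, "gripper": 0.65},
    {"tx": 58, "ty": 16.8, "tz": 60, "rx": 0.002, "ry": -0.006, "rz": 0, "gripper": 0.65},
    {"tx": 58, "ty": 16.8, "tz": 65, "rx": 0.002, "ry": -0.006, "rz": 0, "gripper": 0.65},
  ],
)

```text
time: 19.35
tool_pos: [0.334, -0.3016, 0.0314]
tcp_rot: [3.134, -0.008, -3.008]
contact_force: [-0.6, 1.0, -0.2]
gripper_width: 0.648
```

```bash
python3 go.py 341.6 -305.5 6 187.8
```

```text
t [-7.2 -5.  25.3] r [ 0.007 -0.008 -0.003] | rows 0.6 0.1
19.35 [ 0.334032   -0.30162142  0.03137619] [ 3.13416043 -0.00769727 -3.00808895] [-0.56167707  1.02345518 -0.1972579 ] 0.6480943391880098
```

>>> send_rows(
  moves=[
    {"tx": -7.2, "ty": -5, "tz": 3, "rx": 0.007, "ry": -0.008, "rz": -0.003, "gripper": 0.65},
    {"tx": -7.2, "ty": -5, "tz": 3, "rx": 0.007, "ry": -0.008, "rz": -0.003, "gripper": 0.65},
    {"tx": -7.2, "ty": -5, "tz": 15, "rx": 0.007, "ry": -0.008, "rz": -0.003, "gripper": 0.65},
    {"tx": -7.2, "ty": -5, "tz": 25, "rx": 0.007, "ry": -0.008, "rz": -0.003, "gripper": 0.65},
    {"tx": -7.2, "ty": -5, "tz": 25, "rx": 0.007, "ry": -0.008, "rz": -0.003, "gripper": 0.65},
  ],
)

```text
time: 19.77
tool_pos: [0.3422, -0.3056, 0.006]
tcp_rot: [3.141, 0.0, -3.005]
contact_force: [0.1, -0.4, 0.2]
gripper_width: 0.651
```

```bash
python3 go.py 341.6 -305.5 6 187.8
```

```text
t [0.6 0.2 0. ] r [0.001 0.    0.001] | rows 0.0 0.0
19.7667 [ 0.34218291 -0.30563836  0.00603876] [ 3.14106148e+00  8.29336888e-05 -3.00462960e+00] [ 0.07819398 -0.40524357  0.23326615] 0.6514560524655183
```

>>> send_rows(
  moves=[
    {"tx": 0, "ty": 0, "tz": 0, "rx": 0, "ry": 0, "rz": 0, "gripper": 0.0},
    {"tx": 0, "ty": 0, "tz": 0, "rx": 0, "ry": 0, "rz": 0, "gripper": 0.0},
    {"tx": 0, "ty": 0, "tz": 0, "rx": 0, "ry": 0, "rz": 0, "gripper": 0.0},
    {"tx": 0, "ty": 0, "tz": 0, "rx": 0, "ry": 0, "rz": 0, "gripper": 0.0},
    {"tx": 0, "ty": 0, "tz": 0, "rx": 0, "ry": 0, "rz": 0, "gripper": 0.0},
  ],
)

```text
time: 20.18
tool_pos: [0.3432, -0.3063, 0.0071]
tcp_rot: [-3.14, 0.002, -3.004]
contact_force: [0.2, 1.3, 7.3]
gripper_width: 0.34
```

```bash
python3 go.py 341.6 -305.5 6 187.8
```

```text
t [1.4 1.  1.1] r [-0.001  0.002  0.001] | rows 0.1 0.0
20.1833 [ 0.3431755  -0.30633691  0.00714342] [-3.14038770e+00  1.76776507e-03 -3.00443389e+00] [0.1959155  1.27483328 7.26767638] 0.33962730763153676
```

>>> send_rows(
  moves=[
    {"tx": 0, "ty": 0, "tz": -20, "rx": 0, "ry": 0, "rz": 0, "gripper": 0.0},
    {"tx": 0, "ty": 0, "tz": -60, "rx": 0, "ry": 0, "rz": 0, "gripper": 0.0},
    {"tx": 0, "ty": 0, "tz": -75, "rx": 0, "ry": 0, "rz": 0, "gripper": 0.0},
    {"tx": 0, "ty": 0, "tz": -75, "rx": 0, "ry": 0, "rz": 0, "gripper": 0.0},
  ],
)

```text
time: 20.52
tool_pos: [0.3449, -0.308, 0.086]
tcp_rot: [-3.135, 0.006, -3.004]
contact_force: [-0.2, 0.1, -0.6]
gripper_width: 0.337
```

```bash
python3 go.py 488.2 -290.2 80 172.2
```

```text
t [-144.3   -1.9    6.9] r [-0.005  0.007  0.273] | rows 3.5 2.2
20.5167 [ 0.34494376 -0.30799634  0.08601987] [-3.13531571  0.00601915 -3.00446167] [-0.17165698  0.10314107 -0.6396461 ] 0.3373301966377297
```

>>> send_rows(
  moves=[
    {"tx": -30, "ty": 0, "tz": 0, "rx": 0, "ry": 0, "rz": 0.12, "gripper": 0.0},
    {"tx": -70, "ty": -1, "tz": 0, "rx": 0, "ry": 0, "rz": 0.24, "gripper": 0.0},
    {"tx": -110, "ty": -1.5, "tz": 0, "rx": 0, "ry": 0, "rz": 0.273, "gripper": 0.0},
    {"tx": -144, "ty": -2, "tz": 6, "rx": -0.005, "ry": 0.007, "rz": 0.273, "gripper": 0.0},
    {"tx": -144, "ty": -2, "tz": 6, "rx": -0.005, "ry": 0.007, "rz": 0.273, "gripper": 0.0},
  ],
)

```text
time: 20.93
tool_pos: [0.4936, -0.2897, 0.0793]
tcp_rot: [-3.141, 0.002, 3.008]
contact_force: [-1.2, 0.2, 0.1]
gripper_width: 0.337
```

```bash
python3 go.py 488.2 -290.2 60 172.2;  python3 - <<'E'
from m import *
c=cams.camera('top'); save('t5',cv2.resize(c['img'][110:260,300:440],(560,600),interpolation=cv2.INTER_CUBIC));np.savez('pics/t5.npz',**c)
E
```

```text
t [ 5.3 -1.2 19.3] r [-0.     0.002  0.003] | rows 0.5 0.0
20.9333 [ 0.49355648 -0.28973197  0.0793496 ] [-3.14141525e+00  2.24035340e-03  3.00842870e+00] [-1.22368998  0.21043488  0.08659776] 0.3372402477998201
```

View pics/t5.png

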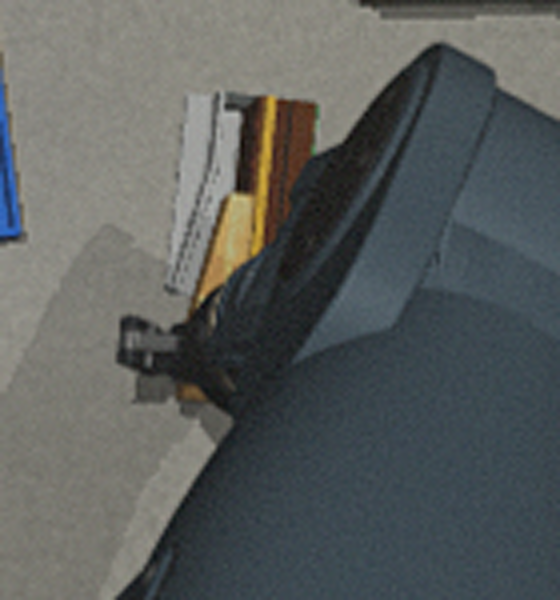

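```bash
python3 - <<'E'
from m import *
c=np.load('pics/t5.npz'); W=pts(c); im=c['img']; hsv=cv2.cvtColor(im,cv2.COLOR_RGB2HSV)
th=np.radians(-7.8);n=np.array([-np.sin(th),np.cos(th)]);t=np.array([np.cos(th),np.sin(th)])
w=W[150:195,340:375].reshape(-1,3); k=(w[:,2]>.085)&(w[:,2]<.108); w=w[k]*1000
print(len(w),np.median(w[:,2]))
s=w[:,:2]@t-643; y=w[:,:2]@n+245.85
print('tip x',np.percentile(s,[98,100]))
for a in range(-40,-12,4):
    q=(s>=a)&(s<a+4)
    if q.sum()>3: print(a+2,q.sum(),np.percentile(y[q],[3,97]).round(1))
E
```

```text
205 95.4123671713616
tip x [-14.70697409 -13.70596701]
-38 17 [12.5 29.7]
-34 13 [11.8 29.2]
-30 15 [14.  28.5]
-26 14 [13.2 27.8]
-22 10 [12.4 26.4]
-18 13 [12.6 26. ]
-14 9 [11.5 25.1]
```

>>> send_rows(
  moves=[
    {"tx": 5, "ty": -1.2, "tz": 2, "rx": 0, "ry": 0.002, "rz": 0.003, "gripper": 0.0},
    {"tx": 5, "ty": -1.2, "tz": 5, "rx": 0, "ry": 0.002, "rz": 0.003, "gripper": 0.0},
    {"tx": 5, "ty": -1.2, "tz": 20, "rx": 0, "ry": 0.002, "rz": 0.003, "gripper": 0.0},
    {"tx": 5, "ty": -1.2, "tz": 22, "rx": 0, "ry": 0.002, "rz": 0.003, "gripper": 0.0},
  ],
)

```text
time: 21.32
tool_pos: [0.483, -0.2897, 0.0555]
tcp_rot: [3.141, -0.005, 3.004]
contact_force: [-0.3, 0.8, 0.3]
gripper_width: 0.334
```

```bash
python3 go.py 488.2 -290.2 13 172.2
```

```text
t [-5.4  0.2 42.4] r [ 0.001 -0.005 -0.001] | rows 1.0 0.0
21.3167 [ 0.48300532 -0.2897016   0.05547373] [ 3.14050984 -0.00531003  3.00436157] [-0.28565232  0.83005708  0.27492241] 0.33387962960189577
```

>>> send_rows(
  moves=[
    {"tx": -3, "ty": 0, "tz": 12, "rx": 0, "ry": -0.003, "rz": 0, "gripper": 0.0},
    {"tx": -3, "ty": 0, "tz": 26, "rx": 0, "ry": -0.003, "rz": 0, "gripper": 0.0},
    {"tx": -3, "ty": 0, "tz": 38, "rx": 0, "ry": -0.003, "rz": 0, "gripper": 0.0},
    {"tx": -3, "ty": 0, "tz": 40, "rx": 0, "ry": -0.003, "rz": 0, "gripper": 0.0},
  ],
)

```text
time: 21.65
tool_pos: [0.4836, -0.2896, 0.0139]
tcp_rot: [3.139, -0.005, 3.003]
contact_force: [-0.9, 0.4, 0.6]
gripper_width: 0.341
```

```bash
python3 go.py 488.2 -290.2 11 172.2; python3 - <<'E'
from h import *
c=cams.camera('side'); save('s6',cv2.resize(c['img'][120:190,190:290],(800,560),interpolation=cv2.INTER_CUBIC))
c=cams.camera('top'); save('t6',cv2.resize(c['img'][110:260,300:440],(560,600),interpolation=cv2.INTER_CUBIC));np.savez('pics/t6.npz',**c)
E
```

```text
t [-4.6 -0.   2.9] r [ 0.002 -0.005 -0.002] | rows 0.1 0.0
21.65 [ 0.48364999 -0.28956063  0.01391612] [ 3.13931238 -0.00527003  3.00336964] [-0.86460329  0.41918884  0.58873284] 0.3410486743772832
```

View pics/s6.png

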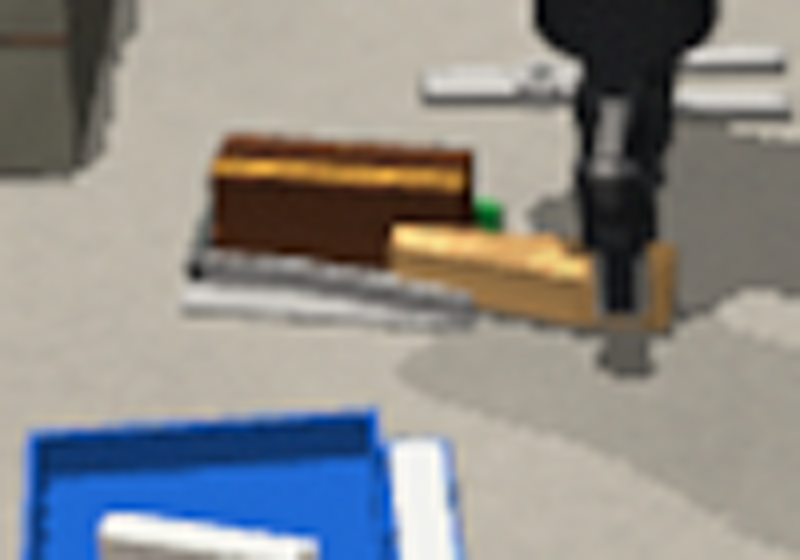

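View pics/t6.png

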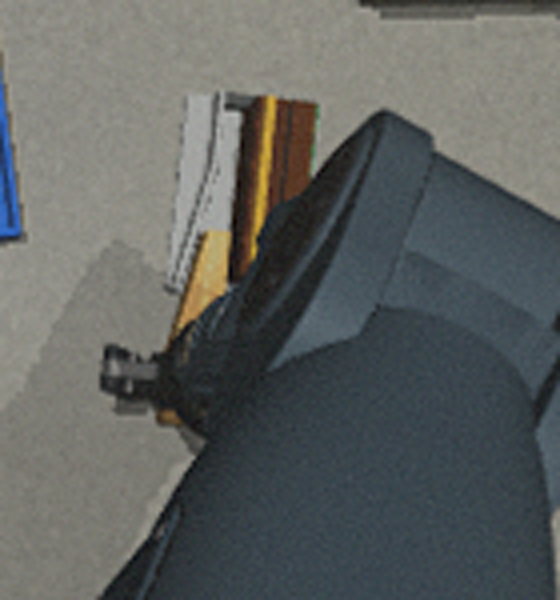

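>>> send_rows(
  moves=[
    {"tx": -4, "ty": 0, "tz": 1, "rx": 0, "ry": -0.003, "rz": 0, "gripper": 0.0},
    {"tx": -8, "ty": -0.5, "tz": 2, "rx": 0, "ry": -0.005, "rz": -0.002, "gripper": 0.0},
    {"tx": -12, "ty": -0.5, "tz": 2, "rx": 0, "ry": -0.005, "rz": -0.002, "gripper": 0.0},
    {"tx": -16, "ty": -1, "tz": 2, "rx": 0, "ry": -0.005, "rz": -0.002, "gripper": 0.0},
    {"tx": -18, "ty": -1, "tz": 2, "rx": 0, "ry": -0.005, "rz": -0.002, "gripper": 0.0},
  ],
)

```text
time: 22.17
tool_pos: [0.5034, -0.2938, 0.0137]
tcp_rot: [3.14, 0.002, 3.006]
contact_force: [-0.2, -0.3, -1.3]
gripper_width: 0.341
```

```bash
cat > cr.py <<'E'
from h import *
s=monitor.state(); th=np.radians(-7.8);n=np.array([-np.sin(th),np.cos(th)]);t=np.array([np.cos(th),np.sin(th)])
p=s['tool_pos'][:2]*1000;f=s['contact_force']
print('cradle x,y',(p@t-643).round(1),(p@n+245.85).round(1),'z',(s['tool_pos'][2]*1000).round(1),'F x,y,z',(f[:2]@t).round(1),(f[:2]@n).round(1),f[2].round(1),'yaw',np.degrees(s['tcp_rot'][2]).round(2),'grip',s['gripper_width'].round(3))
E
python3 cr.py
```

```text
Traceback (most recent call last):
  File "cr.py", line 4, in <module>
    print('cradle x,y',(p@t-643).round(1),(p@n+245.85).round(1),'z',(s['tool_pos'][2]*1000).round(1),'F x,y,z',(f[:2]@t).round(1),(f[:2]@n).round(1),f[2].round(1),'yaw',np.degrees(s['tcp_rot'][2]).round(2),'grip',s['gripper_width'].round(3))
                                                                                                                                                                                                                     ^^^^^^^^^^^^^^^^^^^^^^^^
AttributeError: 'float' object has no attribute 'round'
```

>>> send_rows(
  moves=[
    {"tx": -2, "ty": -0.3, "tz": 2, "rx": 0, "ry": 0, "rz": 0, "gripper": 0.0},
    {"tx": -5, "ty": -0.6, "tz": 3, "rx": 0, "ry": 0, "rz": 0, "gripper": 0.0},
    {"tx": -8, "ty": -1, "tz": 3.5, "rx": 0, "ry": 0, "rz": 0, "gripper": 0.0},
    {"tx": -10, "ty": -1.3, "tz": 3.5, "rx": 0, "ry": 0, "rz": 0, "gripper": 0.0},
    {"tx": -10, "ty": -1.3, "tz": 3.5, "rx": 0, "ry": 0, "rz": 0, "gripper": 0.0},
  ],
)

```text
time: 22.58
tool_pos: [0.5136, -0.2966, 0.0102]
tcp_rot: [3.14, 0.003, 3.006]
contact_force: [-0.1, -0.2, -0.3]
gripper_width: 0.342
```

```bash
sed -i "s/,s\['gripper_width'\].round(3)/,round(s['gripper_width'],3)/" cr.py; python3 cr.py
```

```text
cradle x,y -93.9 21.7 z 10.2 F x,y,z -0.1 -0.2 -0.3 yaw 172.22 grip 0.342
```

>>> send_rows(
  moves=[
    {"tx": -3, "ty": -0.3, "tz": 0, "rx": 0, "ry": 0, "rz": 0, "gripper": 0.0},
    {"tx": -6, "ty": -0.6, "tz": 0, "rx": 0, "ry": 0, "rz": 0, "gripper": 0.0},
    {"tx": -9, "ty": -1, "tz": 0, "rx": 0, "ry": 0, "rz": 0, "gripper": 0.0},
    {"tx": -10, "ty": -1, "tz": 0, "rx": 0, "ry": 0, "rz": 0, "gripper": 0.0},
  ],
)

```text
time: 22.92
tool_pos: [0.5237, -0.2993, 0.0102]
tcp_rot: [3.141, 0.003, 3.006]
contact_force: [-3.2, -1.6, 1.4]
gripper_width: 0.336
```

```bash
python3 cr.py
```

```text
cradle x,y -83.5 20.3 z 10.2 F x,y,z -3.0 -2.0 1.4 yaw 172.2 grip 0.336
```

>>> send_rows(
  moves=[
    {"tx": -2, "ty": -0.2, "tz": 0, "rx": 0, "ry": 0, "rz": 0, "gripper": 0.0},
    {"tx": -3, "ty": -0.4, "tz": 0, "rx": 0, "ry": 0, "rz": 0, "gripper": 0.0},
    {"tx": -4, "ty": -0.6, "tz": 0, "rx": 0, "ry": 0, "rz": 0, "gripper": 0.0},
  ],
)

```text
time: 23.17
tool_pos: [0.5257, -0.2998, 0.0101]
tcp_rot: [3.14, -0.001, 3.005]
contact_force: [-11.3, 2.5, 8.8]
gripper_width: 0.337
```

```bash
python3 cr.py
```

```text
cradle x,y -81.5 20.1 z 10.1 F x,y,z -11.6 0.9 8.8 yaw 172.17 grip 0.337
```

>>> send_rows(
  moves=[
    {"tx": 0, "ty": 0, "tz": 0, "rx": 0, "ry": 0, "rz": 0, "gripper": 0.5},
    {"tx": 0, "ty": 0, "tz": 0, "rx": 0, "ry": 0, "rz": 0, "gripper": 0.5},
    {"tx": 0, "ty": 0, "tz": -10, "rx": 0, "ry": 0, "rz": 0, "gripper": 0.5},
    {"tx": 0, "ty": 0, "tz": -40, "rx": 0, "ry": 0, "rz": 0, "gripper": 0.5},
    {"tx": 15, "ty": 0, "tz": -60, "rx": 0, "ry": 0, "rz": 0, "gripper": 0.3},
  ],
)

```text
time: 23.58
tool_pos: [0.5133, -0.2984, 0.072]
tcp_rot: [3.141, 0.002, 3.006]
contact_force: [0.1, -0.0, 0.8]
gripper_width: 0.372
```

>>> send_rows(
  moves=[
    {"tx": 30, "ty": 0, "tz": 0, "rx": 0, "ry": 0, "rz": 0, "gripper": 0.0},
    {"tx": 55, "ty": 0, "tz": 0, "rx": 0, "ry": 0, "rz": 0, "gripper": 0.0},
    {"tx": 55, "ty": 0, "tz": 0, "rx": 0, "ry": 0, "rz": 0, "gripper": 0.0},
    {"tx": 55, "ty": 0, "tz": 0, "rx": 0, "ry": 0, "rz": 0, "gripper": 0.0},
  ],
)

```text
time: 23.92
tool_pos: [0.4586, -0.2911, 0.0731]
tcp_rot: [3.141, 0.003, 3.005]
contact_force: [0.4, 0.6, -0.9]
gripper_width: -0.003
```

```bash
python3 cr.py; python3 - <<'E'
from h import *
c=cams.camera('side'); save('s7',cv2.resize(c['img'][120:190,190:290],(800,560),interpolation=cv2.INTER_CUBIC))
c=cams.camera('top'); save('t7',cv2.resize(c['img'][110:260,300:440],(560,600),interpolation=cv2.INTER_CUBIC));np.savez('pics/t7.npz',**c)
W=pts(c)
th=np.radians(-7.8);n=np.array([-np.sin(th),np.cos(th)]);t=np.array([np.cos(th),np.sin(th)])
hsv=cv2.cvtColor(c['img'],cv2.COLOR_RGB2HSV)
w=W[110:230,320:400].reshape(-1,3)*1000; s=w[:,:2]@t-643; y=w[:,:2]@n+245.85
k=(w[:,2]>21)&(w[:,2]<33)&(s>-115)&(s<60)&(y>-0)&(y<45)
for a in range(-112,60,8):
    q=k&(s>=a)&(s<a+8)
    if q.sum()>3: print(a+4,q.sum(),np.percentile(y[q],[3,97]).round(1),np.median(w[q,2]).round(1))
k=(w[:,2]>38)&(w[:,2]<60)&(s>-70)&(s<70)&(y<20)&(y>-50); print(rect(w[k]/1000),np.median(w[k,2]))
E
```

```text
cradle x,y -149.1 19.7 z 73.1 F x,y,z 0.3 0.7 -0.9 yaw 172.19 grip -0.003
-100 22 [ 8.9 34.1] 27.0
-92 44 [ 5.4 34.8] 26.1
-84 43 [ 6.2 34.6] 26.5
-76 38 [ 6.4 34.2] 26.4
-68 42 [ 5.4 34.5] 25.9
-60 38 [ 6.1 34.7] 26.4
-52 44 [ 5.  32.8] 26.3
-44 37 [ 4.8 31.4] 26.6
-36 37 [ 4.9 30. ] 26.2
-28 35 [ 5.3 28.2] 26.0
-20 30 [ 5.7 26.8] 26.9
-12 31 [ 5.1 25.2] 25.4
-4 27 [ 4.9 23.6] 26.5
4 26 [ 5.4 22.3] 26.1
12 25 [ 4.8 20.5] 26.7
20 11 [ 4.6 17.9] 26.3
28 5 [3.8 5.1] 27.3
36 4 [4.7 5.7] 28.3Traceback (most recent call last):
  File "<stdin>", line 12, in <module>
NameError: name 'rect' is not defined
```

View pics/s7.png

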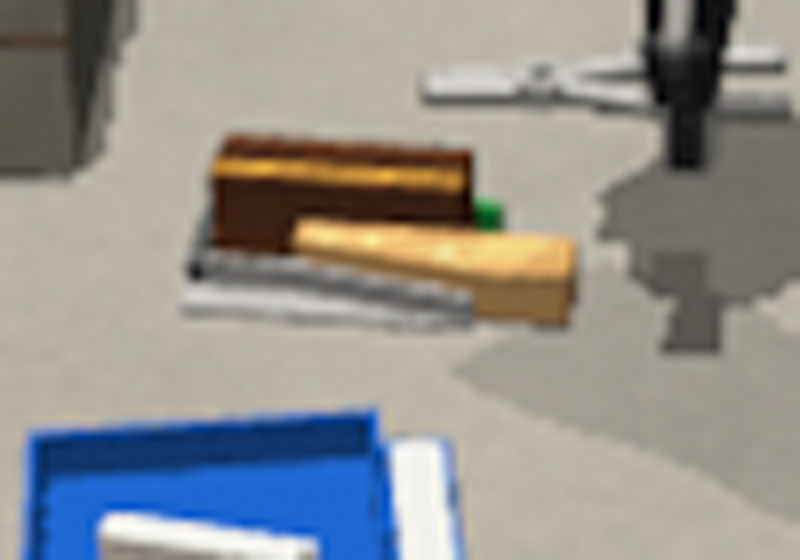

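View pics/t7.png

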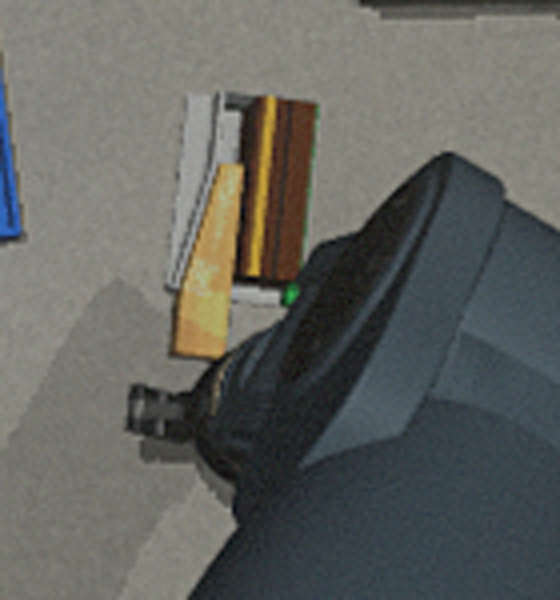

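>>> send_rows(
  moves=[
    {"tx": 0, "ty": 0, "tz": 30, "rx": 0, "ry": 0.003, "rz": 0, "gripper": 0.0},
    {"tx": 0, "ty": 0, "tz": 60, "rx": 0, "ry": 0.003, "rz": 0, "gripper": 0.0},
    {"tx": -10, "ty": 0, "tz": 63, "rx": 0, "ry": 0.003, "rz": 0, "gripper": 0.0},
    {"tx": -20, "ty": 0, "tz": 64, "rx": 0, "ry": 0.003, "rz": 0, "gripper": 0.0},
    {"tx": -25, "ty": 0, "tz": 64, "rx": 0, "ry": 0.003, "rz": 0, "gripper": 0.0},
  ],
)

```text
time: 24.43
tool_pos: [0.4879, -0.2956, 0.0094]
tcp_rot: [-3.141, 0.002, 3.007]
contact_force: [0.1, -0.1, 0.4]
gripper_width: -0.002
```

```bash
python3 cr.py
```

```text
cradle x,y -119.5 19.2 z 9.4 F x,y,z 0.1 -0.1 0.4 yaw 172.26 grip -0.002
```

>>> send_rows(
  moves=[
    {"tx": -4, "ty": 0.5, "tz": 0, "rx": 0, "ry": 0, "rz": 0, "gripper": 0.0},
    {"tx": -7, "ty": 0.5, "tz": 0, "rx": 0, "ry": 0, "rz": 0, "gripper": 0.0},
    {"tx": -8, "ty": 0.5, "tz": 0, "rx": 0, "ry": 0, "rz": 0, "gripper": 0.0},
  ],
)

```text
time: 24.68
tool_pos: [0.4974, -0.2966, 0.0105]
tcp_rot: [-3.14, 0.004, 3.007]
contact_force: [-0.2, 0.4, -0.1]
gripper_width: -0.001
```

>>> send_rows(
  moves=[
    {"tx": -1, "ty": 0, "tz": 0, "rx": 0, "ry": 0, "rz": 0, "gripper": 0.0},
    {"tx": -2, "ty": 0, "tz": 0, "rx": 0, "ry": 0, "rz": 0, "gripper": 0.0},
  ],
)

```text
time: 24.85
tool_pos: [0.4977, -0.2966, 0.0107]
tcp_rot: [-3.14, 0.001, 3.007]
contact_force: [-8.5, -0.0, 3.8]
gripper_width: 0.004
```

```bash
python3 cr.py
```

```text
cradle x,y -109.7 19.6 z 10.7 F x,y,z -8.4 -1.2 3.8 yaw 172.26 grip 0.004
```

>>> send_rows(
  moves=[
    {"tx": -1.5, "ty": 0, "tz": 0, "rx": 0, "ry": 0, "rz": 0, "gripper": 0.0},
    {"tx": -2.5, "ty": 0, "tz": 0, "rx": 0, "ry": 0, "rz": 0, "gripper": 0.0},
    {"tx": -3, "ty": 0, "tz": 0, "rx": 0, "ry": 0, "rz": 0, "gripper": 0.0},
  ],
)

```text
time: 25.1
tool_pos: [0.4977, -0.2965, 0.0106]
tcp_rot: [-3.14, -0.004, 3.006]
contact_force: [-13.0, 0.2, 5.6]
gripper_width: 0.001
```

```bash
python3 cr.py
```

```text
cradle x,y -109.7 19.6 z 10.6 F x,y,z -12.9 -1.6 5.6 yaw 172.22 grip 0.001
```

>>> send_rows(
  moves=[
    {"tx": -3.5, "ty": 0, "tz": 0, "rx": 0, "ry": 0, "rz": 0, "gripper": 0.0},
    {"tx": -4.2, "ty": 0, "tz": 0, "rx": 0, "ry": 0, "rz": 0, "gripper": 0.0},
    {"tx": -4.2, "ty": 0, "tz": 0, "rx": 0, "ry": 0, "rz": 0, "gripper": 0.0},
  ],
)

```text
time: 25.35
tool_pos: [0.4977, -0.2965, 0.0106]
tcp_rot: [-3.14, -0.011, 3.004]
contact_force: [-15.5, -0.3, 8.0]
gripper_width: 0.001
```

```bash
python3 cr.py
```

```text
cradle x,y -109.7 19.6 z 10.6 F x,y,z -15.3 -2.4 8.0 yaw 172.14 grip 0.001
```

>>> send_rows(
  moves=[
    {"tx": 4, "ty": 0, "tz": 0, "rx": 0, "ry": 0, "rz": 0, "gripper": 0.0},
    {"tx": 4, "ty": 0.5, "tz": 0, "rx": 0, "ry": 0, "rz": 0, "gripper": 0.0},
    {"tx": 3, "ty": 0.5, "tz": 0, "rx": 0, "ry": 0, "rz": 0, "gripper": 0.0},
  ],
)

```text
time: 25.6
tool_pos: [0.495, -0.2957, 0.0112]
tcp_rot: [-3.14, -0.01, 3.004]
contact_force: [0.3, -0.9, 0.6]
gripper_width: -0.001
```

```bash
python3 cr.py
```

```text
cradle x,y -112.5 20.1 z 11.2 F x,y,z 0.4 -0.8 0.6 yaw 172.13 grip -0.001
```

>>> send_rows(
  moves=[
    {"tx": -2, "ty": 0, "tz": 0, "rx": 0, "ry": -0.008, "rz": 0, "gripper": 0.0},
    {"tx": -6, "ty": 0, "tz": 0, "rx": 0, "ry": -0.01, "rz": 0, "gripper": 0.0},
    {"tx": -7, "ty": 0, "tz": 0, "rx": 0, "ry": -0.01, "rz": 0, "gripper": 0.0},
    {"tx": -8, "ty": 0, "tz": 0, "rx": 0, "ry": -0.01, "rz": 0, "gripper": 0.0},
  ],
)

```text
time: 25.93
tool_pos: [0.4979, -0.2959, 0.0108]
tcp_rot: [-3.139, -0.009, 3.003]
contact_force: [-25.4, 0.7, 17.7]
gripper_width: 0.002
```

```bash
python3 cr.py
```

```text
cradle x,y -109.6 20.3 z 10.8 F x,y,z -25.3 -2.8 17.7 yaw 172.06 grip 0.002
```

>>> send_rows(
  moves=[
    {"tx": 5, "ty": 0, "tz": 0, "rx": 0, "ry": 0, "rz": 0, "gripper": 0.0},
    {"tx": 15, "ty": 0, "tz": 0, "rx": 0, "ry": 0, "rz": 0, "gripper": 0.0},
    {"tx": 30, "ty": 0, "tz": -10, "rx": 0, "ry": 0, "rz": 0, "gripper": 0.0},
    {"tx": 50, "ty": 0, "tz": -50, "rx": 0, "ry": 0, "rz": 0, "gripper": 0.0},
    {"tx": 80, "ty": 0, "tz": -90, "rx": 0, "ry": 0, "rz": 0, "gripper": 0.0},
  ],
)

```text
time: 26.35
tool_pos: [0.4257, -0.2853, 0.0923]
tcp_rot: [-3.14, -0.009, 3.004]
contact_force: [1.1, -0.7, 0.8]
gripper_width: 0.002
```

>>> send_rows(
  moves=[
    {"tx": 40, "ty": 0, "tz": -10, "rx": 0, "ry": 0, "rz": 0, "gripper": 0.0},
    {"tx": 120, "ty": 0, "tz": -40, "rx": 0, "ry": 0, "rz": 0, "gripper": 0.0},
    {"tx": 120, "ty": 0, "tz": -40, "rx": 0, "ry": 0, "rz": 0, "gripper": 0.0},
    {"tx": 120, "ty": 0, "tz": -40, "rx": 0, "ry": 0, "rz": 0, "gripper": 0.0},
  ],
)

```text
time: 26.68
tool_pos: [0.3026, -0.2672, 0.1355]
tcp_rot: [-3.139, -0.009, 3.003]
contact_force: [-0.1, -1.0, 0.0]
gripper_width: -0.001
```

```bash
python3 cr.py; python3 - <<'E'
from m import *
c=cams.camera('top'); save('t8',cv2.resize(c['img'],(800,600)));W=pts(c)
save('t8z',cv2.resize(c['img'][115:240,320:430],(528,600),interpolation=cv2.INTER_CUBIC))
th=np.radians(-7.8);n=np.array([-np.sin(th),np.cos(th)]);t=np.array([np.cos(th),np.sin(th)])
w=W[110:230,320:400].reshape(-1,3)*1000; s=w[:,:2]@t-643; y=w[:,:2]@n+245.85
k=(w[:,2]>38)&(w[:,2]<60)&(s>-70)&(s<70)&(y<20)&(y>-50); print(rect(w[k]/1000),np.median(w[k,2]))
k=(w[:,2]>20)&(w[:,2]<33)&(s>-125)&(s<40)&(y>7)&(y<45);print('wedge',np.percentile(s[k],[.5,99.5]),np.median(w[k,2]),rect(w[k]/1000))
c=cams.camera('side'); save('s8',cv2.resize(c['img'][120:190,190:290],(800,560),interpolation=cv2.INTER_CUBIC))
W=pts(c); print('side')
E
```

```text
cradle x,y -306.9 22.2 z 135.5 F x,y,z 0.1 -1.0 0.0 yaw 172.05 grip -0.001
((605.9405517578125, -344.1455383300781), (36.98758316040039, 110.71321868896484), 82.29634857177734) 46.44631128494958
wedge [-98.54473438  20.55269753] 26.33781125346446 ((568.4801635742188, -304.8033752441406), (28.237825393676758, 121.09489440917969), 81.29571533203125)
side
```

View pics/t8.png

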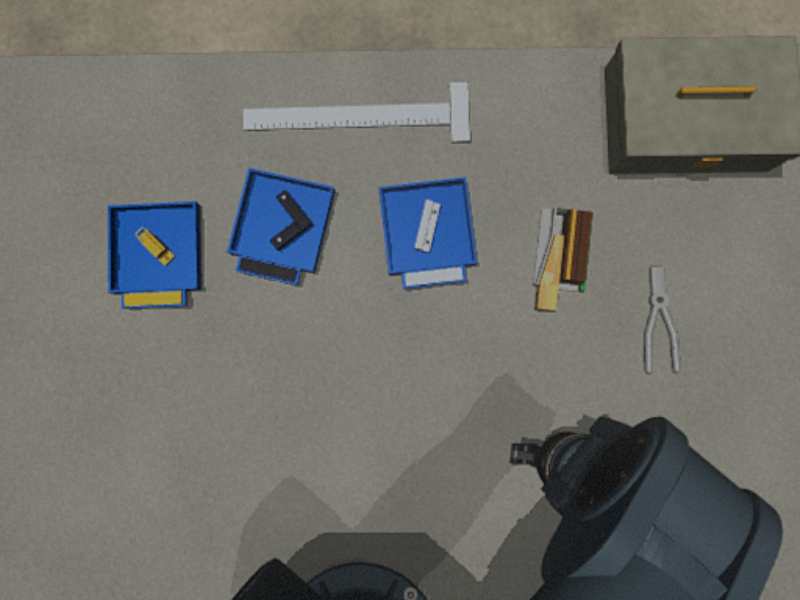

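View pics/t8z.png

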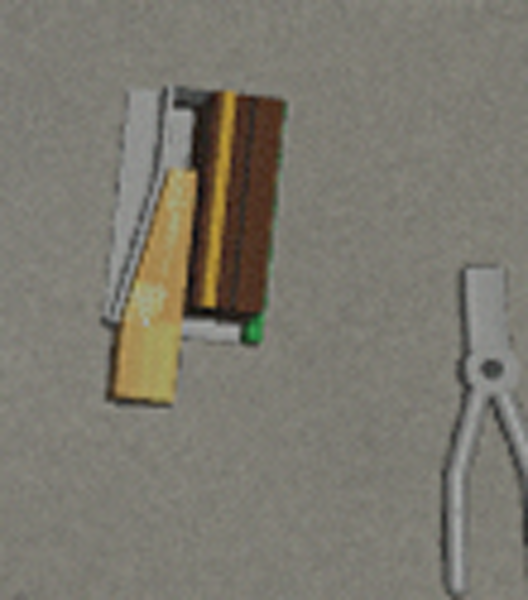

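View pics/s8.png

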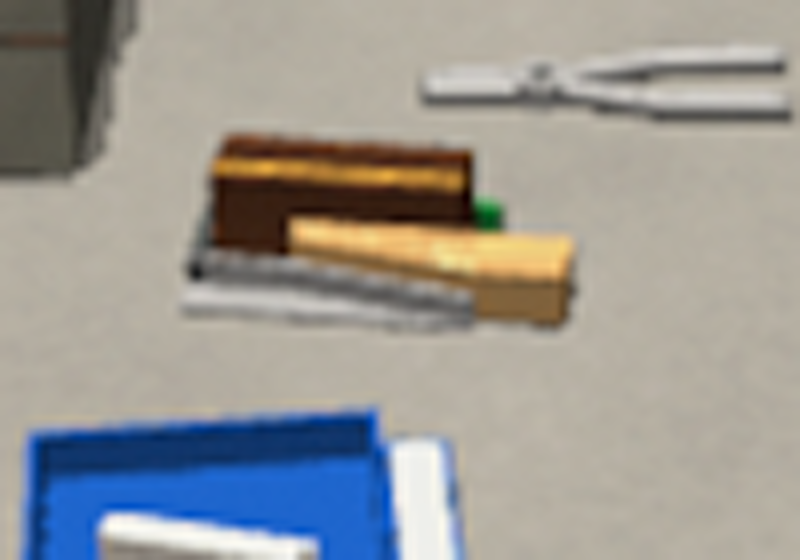

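```bash
python3 - <<'E'
from h import *
print(workorder.close_job()); print(monitor.state()['time'])
E
```

```text
the job is handed in; nothing more can be done
None
the job is handed in; nothing more can be done
```

The job is done and handed in at about 27 s. The last pictures agree with the task.

- **Trays:** The black corner, brass latch and aluminium cleat each lie near the middle of their matching tray, and look flat in the pictures. The corner and latch heights fit that. The cleat was let go without a clear floor-contact force, but it sits level in both views.
- **Moulding:** It lies lengthwise in the cradle, touching the green wall. It sits about 0.4 mm short of its nominal home along the cradle, and it did not shift while the wedge was driven.
- **Wedge:** It lies flat, with its straight side to the moulding. It ended about 0.5 mm short of its nominal tight spot, which is within my measuring error. Pushed from behind at 13, 15 and finally 25 N, more than the 10 to 16 N asked for, it did not move.
- **Pliers:** They were not touched.

Two things did not go as planned. The wrist reached its range limit on the way to the brass tray, so I set the latch down at another angle. The green wall also turned out about 1.4 mm from where the first camera fit put it, so I used the contact position.

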